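# Set up the product camera and photograph the stone pots

### The job

Set up the little product camera: turn the clamp knob anticlockwise to loosen it, slide the carriage towards the white stage until its red pointer stands at the red mark on the base, and tighten the knob fully again; twist the camera anticlockwise to unlock its telescopic post, raise it until the red ring on the inner tube has just come clear of the collar, and twist the camera fully back so that the post is locked and the camera faces the stage. Stand every white stone pot with a green lid upright and wholly on the white stage. When all this is done, press the red release button right down to take the picture, and leave the loupe, brush and pliers where they lie.

Things in the scene. Friction and masses are not known exactly. Their poses are not given: they have to be found in the camera images.
- rig: the camera rig, fixed to the bench: a grey base plate 12 mm thick (x -105 to 85 mm, y -60 to 172 mm from the origin) with an aluminium rail and a front guide strip on it, 28 and 24 mm above the bench; origin on the bench under the rail; z up; the rail runs along its y axis, camera end at +y, white stage at -y; its -x side faces the robot
- stage (a point): centre of the top face of the white stage (210 mm along the rig's x, 115 mm along the rig's y, 60 mm above the bench, on a closed plinth), axes as the rig's; a white backdrop 53 mm higher than the stage stands along its -y edge, curving up from the edge and 16 to 24 mm beyond it
- focus_mark (a point): the red line across the aluminium guide strip at the front of the base plate, 24 mm above the bench, where the carriage pointer must stand; axes as the rig's; it lies 75 mm towards +y from the rig's origin
- carriage_pointer (a point): red pointer on the front (-x) edge of the carriage, 40 mm above the bench; it must have the same rig y as focus_mark
- carriage (a joint): position of the carriage along the rail in m, 0 to 0.085, growing towards the stage (rig -y); at the red mark it is 0.065. Starts at 0. Jammed while the knob is tight; free, it needs about 2 to 4 N and stays where it is left. It may be slid by the knob
- knob_grip (a point): middle of the clamp knob's grip on the carriage: a black upright bar 46 mm long (along this point's x), 14 mm wide (along its y), 26 mm high, its top 13 mm above this point, which lies 66 mm above the bench, 70 mm to the rig's -x of the rail; it turns about the vertical through this point
- clamp_knob (a joint): turn of the knob in rad: 0 = fully tight (start; the bar's x axis then lies 0.55 rad clockwise, seen from above, of the rig's x), growing anticlockwise to the stop at 1.1; the carriage is free above 0.5; its cam grips below about 0.45 and then turns against up to 0.3 N m
- camera_grip (a point): centre of the black camera body, on the vertical twist axis of the post: body 36 mm wide (along this point's x, flat upright sides), 44 mm long, 42 mm high, nosed down 0.55 rad; the lens sticks out along this point's -y; with the post down the point is 164 mm above the bench
- camera (a joint): twist of the camera, with the inner tube of the post, in rad: 0 = locked and facing the stage (start), growing anticlockwise seen from above to the stop at 1.1; the post is free above 0.5; its cam grips below about 0.45 and then turns against up to 0.3 N m
- post (a joint): how far the inner tube of the post is drawn up, in m, 0 to 0.058 (start 0 to 0.02); at 0.050 the lower edge of the red ring is level with the top of the collar. Jammed while the camera is locked; free, it needs about 6 to 8 N upwards and stays where it is left
- collar_top (a point): centre of the top face of the black collar on the post's outer tube, 43 mm across, 118 mm above the bench; it does not turn or rise
- red_ring (a point): centre of the lower edge of the red ring (5 mm high) round the 22 mm inner tube; hidden in the outer tube at the start; must come up level with collar_top
- release_top (a point): centre of the top of the red release button (24 mm across) on the base plate, 33 mm above the bench
- release (a joint): travel of the release button in m: 0 = up, 0.005 = right down, which takes about 5 N; it springs back
- pot_1: a white round stone pot with a green screw lid, 42 mm across, 36 mm high, about 40 g; origin at the centre of its underside, z up. Two to four of the four pots are present
- pot_2: a white round stone pot with a green screw lid, 42 mm across, 36 mm high, about 40 g; origin at the centre of its underside, z up. Two to four of the four pots are present
- pot_3: a white round stone pot with a green screw lid, 42 mm across, 36 mm high, about 40 g; origin at the centre of its underside, z up. Two to four of the four pots are present
- pot_4: a white round stone pot with a green screw lid, 42 mm across, 36 mm high, about 40 g; origin at the centre of its underside, z up. Two to four of the four pots are present
- loupe: bystander: black loupe barrel, 35 mm across, 26 mm high; origin at the centre of its underside
- brass_brush: bystander: wooden brass brush, 16 x 162 x 16 mm, lying behind the rig; origin at its middle on the bench
- pliers: bystander: red-handled pliers, 42 x 120 x 12 mm, lying behind the rig; origin at their middle on the bench
There are look-alikes about, which are no part of the job. Leave any orange look-alike of the pot_3 alone.

How it is judged:
By the outcome, as a careful person would: the job done as asked, in the order asked, and still so for the second after the job is handed in, with the robot touching nothing.
Of pot_1, pot_2, pot_3, pot_4 only 2 to 4 are there at a start; the rules pass over those that are not, and their reading is None.
At some moment in a run one of pot_1, pot_2, pot_3, pot_4 may be knocked a few centimetres aside while the robot is not near it.
It also fails if it takes over 210 s, if anything falls off the work surface, if the arm or the gripper's body presses on something with over 40 N, if the wrist force passes 120 N, or if a joint passes its speed limit or range.

### The arm

A 6-joint arm with a two-finger parallel gripper is mounted at the origin on a cart in front of the work surface, level with it; the furniture and walls round the work are solid. World frame = base frame: x ahead of the robot, y to its left, z up, the work surface at z = 0. Lengths are in mm, angles in rad, forces in N, time in s.
With the tool pointing down it reaches from about 300 to 775 mm from the base axis. Payload 14.6 kg.
Tool frame: the origin (TCP) lies between the finger pads; the fingertips stand 8 mm ahead of it and the grasp point (between the pads) lies 11 mm behind it; z points along the fingers, y is the direction in which the jaws open and shut (so a half turn about z gives the same grasp; the last joint's range is limited). The gripper opens to 94 mm and grips with 3 to 60 N. Pads are 16 mm wide; open, the fingers measure 119 mm over their backs; the gripper's body (75 mm by 177 mm) begins 78 mm behind the grasp point.
Start: joints at [-1.383, 0.3, 1.521, -0, 1.321, -0.067], TCP at [138.622, -532.234, 213.446] pointing down, gripper open.
Joint ranges: [-3.03, 3.03], [-0.79, 2.21], [0.23, 2.52], [-1.04, 4.18], [0, 3.07], [-2.55, 2.55]. Speed limits (rad/s): [2.22, 2.22, 2.57, 3.14, 3.14, 3.14].

### API

Orientations are given as [roll, pitch, yaw] about the fixed x, y, z axes, in that order (R = Rz(yaw) Ry(pitch) Rx(roll)).
In Python, from cell import manip gives the robot as it stands. The module is installed in compiled form; this text tells all that it offers.
- The arm moves only by the tool send_rows, never from a script. Its argument "series" is a list that holds one entry, the list of rows, each a list of 5 numbers: the opening, from 0 (shut) to 1 (fully open), then the shift along the tool's x, y, z in mm, then the turn about the tool's z in degrees. In form: [[[gripper, dx, dy, dz, roll], ...]]. A call has 1 to 10 rows; each row is the pose to reach, as a shift and turn from the pose commanded when the call began, along the tool's axes at that moment; what a row does not reach only later rows make up. A row lasts 1/10 s, in which the tool goes at most 50 mm and 8.59 degrees, less where a joint would pass 70% of its speed; a pose out of reach is approached as far as the arm can. A call with a gripper value outside its range is refused whole. The fingers move at their own pace and stop on an object; "newtons" is the grip in N (left out, the last holds). Time passes only in rows, so rows that repeat a pose let the fingers close. It gives the time, the measured TCP pose, the force and the opening at its end, in the units of the state.
- manip.read_state(): the state, without advancing time (a new reading comes with each control period).
- manip.camera(name): name is "scene" or "side" or "wrist"; returns a dict with "img" (420x560x3 uint8, red, green, blue), "vfov" (degrees; the focal length in pixels is half the picture's height over the tangent of half this angle, whatever the lens; pixels are square), "cx", "cy" (the principal point, pixels), "pose" (4x4, takes a point from camera to world coordinates); the wrist camera has in their place "T_tool_cam" (4x4, takes a point from camera to tool coordinates, whose origin is the TCP and whose axes are the flange's). Camera axes: x right, y down, z forward; pixel columns grow to the right and rows downward; lengths in mm; the calibration is good to about 2 mm. The wrist camera is an equidistant fisheye: a pixel r from the principal point sees the ray r / f radians off the axis. A picture is of the moment at which its call begins: read the wrist's pose just before it. There is no depth.
- manip.sign_off(): hands the job in, once; it reports no verdict.
Trained networks look in a picture, given as the dict that the camera call returned (one of the last four; its "shot" number tells which), for a name from the list of things; names that differ only in an ending like _2 or _b are one class to them, and where a whole thing is asked for, a point or a joint stands for the part that bears it (a point fixed in the world has none). Each returns a list of dicts, best first, with "conf" (0 to 1); they miss things now and then, are a little off and sometimes report something else, mostly with a low value. They report only what shows in the picture. A call takes as long as a camera call. They do not tell look-alikes from the thing itself.
- manip.find_in(target, picture): "rect" ([left, top, width, height] in pixels, round what is visible of it).
- manip.silhouettes(target, picture): "pixels" (420x560 bool, what is visible of it) and "rect" ([left, top, width, height] in pixels, round what is visible of it).
The state is a dict: "clock": time; "joints": joint angles; "qd": joint speeds; "effort": joint torques, N m; "eef_pos": TCP position; "eef_rot": TCP orientation; "wrist_force": force on the tool from outside, world axes, zero at the start; "moment": the same for the moment, N m; "finger_gap": finger opening in mm.
Only numpy, scipy, OpenCV 4.12 (cv2) and the standard library are available. Lean on these libraries where they do the work, as an engineer would, in place of code of your own. Each camera call takes 0.05 s, during which the arm holds its last target. There are 200 camera calls.

## Working session

There is one attempt and no reset: what is moved stays moved. The work goes in short steps, Python scripts to look and compute and a tool call to move; the robot and the scene stay as the last step left them, time stands still between calls to the robot, and variables do not carry over. Pictures are saved under pics/ and viewed, about 12 in all and at most 16, crops included, and the job is handed in when it is done.

Besides the shell and the picture viewer there is one more tool, called as name(argument=value, ...) on one line, values as JSON. send_rows: Moves the arm, as the interface text tells. Its arguments: {"type":"object","properties":{"series":{"type":"array"},"newtons":{"type":"number"}},"required":["series"]}

```bash
ls; mkdir -p pics
cat > h.py <<'E'
import numpy as np, cv2
from cell import manip
from scipy.spatial.transform import Rotation as R
def save(p,n): cv2.imwrite('pics/'+n,p['img'][:,:,::-1])
def tool():
    s=manip.read_state(); T=np.eye(4); T[:3,:3]=R.from_euler('xyz',s['eef_rot']).as_matrix(); T[:3,3]=s['eef_pos']; return T
def shot(n):
    T=tool(); p=manip.camera(n)
    p['W']=T@np.array(p['T_tool_cam']) if n=='wrist' else np.array(p['pose'])
    p['f']=210/np.tan(np.radians(p['vfov'])/2); p['name']=n; return p
def ray(p,u,v):
    x,y=u-p['cx'],v-p['cy']
    if p['name']=='wrist':
        r=np.hypot(x,y)+1e-9; t=r/p['f']; d=np.array([np.sin(t)*x/r,np.sin(t)*y/r,np.cos(t)])
    else: d=np.array([x/p['f'],y/p['f'],1])
    d=p['W'][:3,:3]@d; return p['W'][:3,3],d/np.linalg.norm(d)
def atz(p,u,v,z):
    o,d=ray(p,u,v); return o+d*(z-o[2])/d[2]
def proj(p,X):
    c=np.linalg.inv(p['W'])@np.append(X,1); c=c[:3]
    if p['name']=='wrist':
        r=np.hypot(c[0],c[1])+1e-9; t=np.arctan2(r,c[2]); return np.array([p['cx']+p['f']*t*c[0]/r,p['cy']+p['f']*t*c[1]/r])
    return np.array([p['cx']+p['f']*c[0]/c[2],p['cy']+p['f']*c[1]/c[2]])
E
python3 - <<'E'
from h import *
s=manip.read_state(); print(s)
for n in ['scene','side','wrist']:
    p=shot(n); save(p,n+'0.png'); print(n,p['f'],p['W'].round(2).tolist())
    for t in ['pot_1','loupe','release_top','camera_grip','knob_grip','carriage_pointer','rig','pliers','brass_brush','collar_top']:
        print(t,[(np.round(d['rect']).tolist(),round(d['conf'],2)) for d in manip.find_in(t,p)][:6])
E
```

```text
pics
{'clock': 0.0, 'joints': array([-1.38263125e+00,  3.00457545e-01,  1.52161575e+00,  1.64563108e-05,
        1.32070664e+00, -6.66185276e-02]), 'qd': array([ 0.0020944 ,  0.0003556 ,  0.00156512,  0.00029509,  0.001703  ,
       -0.00123996]), 'effort': array([ 1.92975247e-03, -5.31812096e+01, -3.52735806e+01,  7.08930963e-02,
        2.44248100e-02, -5.76898401e-05]), 'eef_pos': array([ 138.56062592, -531.98167247,  212.87909932]), 'eef_rot': array([-3.14040907e+00, -9.49403963e-05,  2.54779464e-01]), 'wrist_force': array([ 0.16092108, -0.30212031, -0.3695932 ]), 'moment': array([-0.0379927 ,  0.02431189, -0.00569883]), 'finger_gap': 94.08191054198042}
scene 525.4958021996282 [[-0.59, -0.47, 0.65, -258.19], [-0.8, 0.35, -0.48, 480.71], [-0.0, -0.81, -0.58, 871.27], [0.0, 0.0, 0.0, 1.0]]
pot_1 [([198.0, 320.0, 21.0, 24.0], 0.73)]
loupe [([199.0, 173.0, 128.0, 132.0], 0.51), ([204.0, 205.0, 51.0, 86.0], 0.36)]
release_top [([239.0, 262.0, 8.0, 22.0], 0.67), ([293.0, 257.0, 10.0, 8.0], 0.58)]
camera_grip [([203.0, 202.0, 31.0, 28.0], 0.81)]
knob_grip [([241.0, 262.0, 5.0, 20.0], 0.
[... 735 characters left out ...]
), ([268.0, 348.0, 19.0, 21.0], 0.72)]
knob_grip [([231.0, 200.0, 24.0, 19.0], 0.57)]
carriage_pointer [([233.0, 148.0, 67.0, 78.0], 0.87), ([279.0, 147.0, 17.0, 38.0], 0.21)]
rig [([234.0, 148.0, 140.0, 171.0], 0.58)]
pliers [([332.0, 228.0, 19.0, 18.0], 0.63), ([232.0, 147.0, 139.0, 172.0], 0.37)]
brass_brush [([375.0, 256.0, 24.0, 58.0], 0.97)]
collar_top [([234.0, 150.0, 69.0, 78.0], 0.57), ([230.0, 147.0, 144.0, 172.0], 0.32)]
wrist 325.19226210127806 [[0.25, -0.93, -0.26, 217.08], [-0.97, -0.24, -0.07, -513.04], [0.0, 0.27, -0.96, 384.85], [0.0, 0.0, 0.0, 1.0]]
pot_1 []
loupe []
release_top []
camera_grip []
knob_grip []
carriage_pointer []
rig []
pliers []
brass_brush []
collar_top []
```

Run:
```python
import cv2,numpy as np
a=cv2.imread('pics/scene0.png')[150:390,150:430]; b=cv2.imread('pics/side0.png')[130:390,130:420]
cv2.imwrite('pics/v1.png',cv2.resize(a,None,fx=2.5,fy=2.5,interpolation=cv2.INTER_CUBIC))
cv2.imwrite('pics/v2.png',cv2.resize(b,None,fx=2.3,fy=2.3,interpolation=cv2.INTER_CUBIC))
```

```text
(no output)
```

View pics/v1.png

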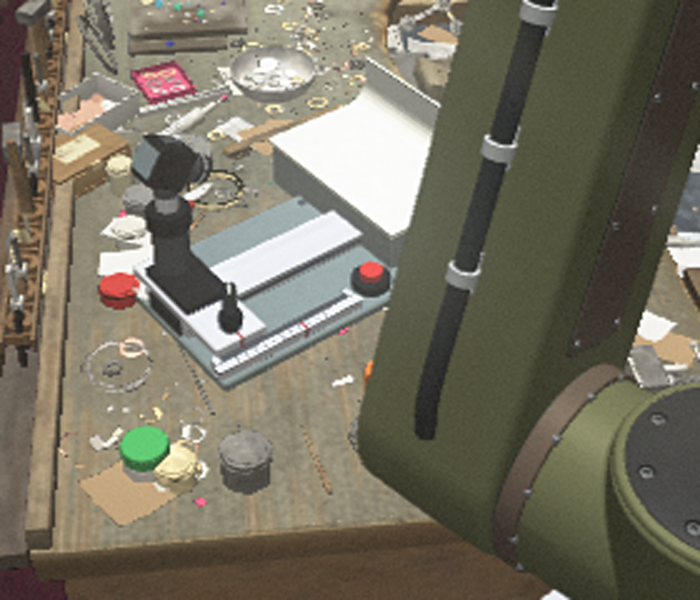

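View pics/v2.png

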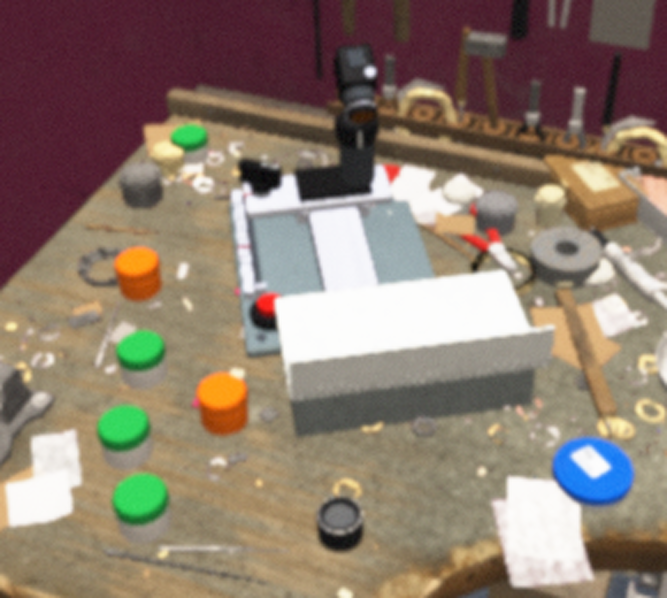

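The pictures show four green-lidded pots: one at the camera end of the rig (scene crop 145,448) and three in the side crop at (142,350), (124,428) and (140,497). There are also two orange look-alikes and a grey pot. The rig has its knob and button towards the robot. Next I'll get rough positions.

Run:
```python
from h import *
s=shot('scene'); d=shot('side')
S=lambda x,y:(x/2.5+150,y/2.5+150); D=lambda x,y:(x/2.3+130,y/2.3+130)
for n,p,c,z in [('corner(-105,172) sc',s,S(225,385),6),('(-105,172) side',d,D(232,190),12),('(-105,-60) side',d,D(248,353),6),('button sc',s,S(372,270),33),('button sd',d,D(267,302),33),
 ('potA',d,D(190,135),36),('potA sc',s,S(145,445),36),('potB',d,D(141,348),36),('potC',d,D(124,424),36),('potD',d,D(140,495),36),('or1',d,D(137,262),36),('or2',d,D(222,390),36),('grey',d,D(140,180),36),('stage front near(+y-x)',d,D(277,295),60),('stage back near',d,D(515,272),60),('stage near-x',d,D(287,352),60),('cam',d,D(357,75),164),('cam sc',s,S(168,165),164),('knob sc',s,S(231,300),79),('knob sd',d,D(262,170),79),('loupe',d,D(340,512),26)]:
  print(n,atz(p,*c,z).round())
```

```text
corner(-105,172) sc [481.  48.   6.]
(-105,172) side [482.  70.  12.]
(-105,-60) side [ 481. -177.    6.]
button sc [ 502. -139.   33.]
button sd [ 503. -141.   33.]
potA [441. 150.  36.]
potA sc [436. 154.  36.]
potB [ 390. -186.   36.]
potC [ 377. -273.   36.]
potD [ 390. -348.   36.]
or1 [385. -66.  36.]
or2 [ 457. -249.   36.]
grey [387.  71.  36.]
stage front near(+y-x) [ 512. -164.   60.]
stage back near [ 727. -170.   60.]
stage near-x [ 514. -238.   60.]
cam [614.  27. 164.]
cam sc [611.  17. 164.]
knob sc [504.  22.  79.]
knob sd [513.   4.  79.]
loupe [ 538. -380.   26.]
```

Add to h.py:
```python
def go(x,y,z,yaw=None,frm=None):
    """shift/turn in tool axes from current (or frm=(x,y,z,yaw)) pose to a world pose, tool down; yaw in deg"""
    T=tool(); c=T[:3,3]; y0=np.degrees(np.arctan2(T[1,0],T[0,0]))
    if frm: c=np.array(frm[:3]); y0=frm[3]
    a=np.radians(y0); d=np.array([x,y,z])-c
    yaw=y0 if yaw is None else yaw
    print('at',c.round(1),round(y0,2),'-> d',[round(d[0]*np.cos(a)+d[1]*np.sin(a),1),round(d[0]*np.sin(a)-d[1]*np.cos(a),1),round(-d[2],1),round(y0-yaw,2)])
```

```text
(no output)
```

send_rows(series=[[[1,40,-42,-10,2],[1,80,-85,-20,4],[1,120,-127,-30,6],[1,160,-170,-40,8],[1,200,-212,-50,10],[1,240,-254,-60,12],[1,280,-296,-70,14.6],[1,320,-339,-80,14.6],[1,360,-381,-90,14.6],[1,401,-425,-100,14.6]]])

```text
clock: 2.75
eef_pos: [376.2, -98.2, 298.7]
eef_rot: [3.141, -0.001, -0.0]
wrist_force: [0.8, -0.9, -0.0]
finger_gap: 94.0
```

Run:
```python
from h import *
p=shot('wrist'); save(p,'w1.png'); print(tool()[:3,3], p['W'].round(2).tolist())
for t in ['knob_grip','camera_grip','release_top','pot_1']:
    print(t,[(np.round(d['rect']).tolist(),round(d['conf'],2)) for d in manip.find_in(t,p)][:6])
import pickle; pickle.dump(p,open('w1.pkl','wb'))
```

```text
[378.77179387 -92.97155198 299.79136761] [[0.0, -0.96, -0.27, 457.0], [-1.0, -0.0, -0.0, -99.01], [0.0, 0.27, -0.96, 470.18], [0.0, 0.0, 0.0, 1.0]]
knob_grip [([175.0, 65.0, 22.0, 33.0], 0.89)]
camera_grip []
release_top [([300.0, 73.0, 22.0, 22.0], 0.81), ([451.0, 69.0, 26.0, 22.0], 0.32), ([168.0, 64.0, 31.0, 35.0], 0.22)]
pot_1 [([379.0, 166.0, 32.0, 29.0], 0.91), ([368.0, 110.0, 34.0, 33.0], 0.79), ([97.0, 124.0, 28.0, 32.0], 0.75), ([237.0, 158.0, 34.0, 31.0], 0.68), ([425.0, 160.0, 34.0, 29.0], 0.61), ([326.0, 156.0, 27.0, 33.0], 0.6)]
```

View pics/w1.png

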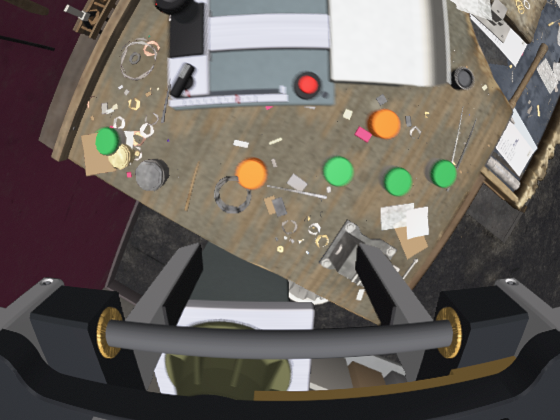

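The wrist view shows the rig's front edge running from (169,107) to (334,103), the knob at (183,80) and the button at (308,85). Green pots are at (107,141), (338,171), (399,181) and (444,174). I'll move over the rig for a better view.

send_rows(series=[[[1,40,-10,-5,0],[1,80,-20,-15,0],[1,110,-30,-20,0],[1,110,-30,-20,0],[1,110,-30,-20,0]]])

```text
clock: 3.5
eef_pos: [485.3, -71.7, 317.2]
eef_rot: [-3.141, 0.001, -0.002]
wrist_force: [-0.3, -0.2, 0.6]
finger_gap: 94.2
```

Run:
```python
from h import *
p=shot('wrist'); save(p,'w2.png'); print(tool()[:3,3])
for t in ['knob_grip','camera_grip','release_top','pot_1']:
    print(t,[(np.round(d['rect']).tolist(),round(d['conf'],2)) for d in manip.find_in(t,p)][:6])
import pickle; pickle.dump(p,open('w2.pkl','wb'))
cv2.imwrite('pics/w2c.png',cv2.resize(p['img'][0:300,60:460,::-1],None,fx=2,fy=2,interpolation=cv2.INTER_CUBIC))
```

```text
[484.90582675 -71.58264341 317.50396782]
knob_grip [([198.0, 147.0, 23.0, 32.0], 0.66)]
camera_grip [([159.0, 58.0, 73.0, 42.0], 0.75), ([386.0, 231.0, 31.0, 28.0], 0.43)]
release_top [([317.0, 153.0, 20.0, 20.0], 0.56)]
pot_1 [([259.0, 227.0, 28.0, 29.0], 0.92), ([381.0, 180.0, 25.0, 33.0], 0.89), ([337.0, 225.0, 25.0, 30.0], 0.78), ([388.0, 230.0, 30.0, 27.0], 0.65), ([125.0, 190.0, 25.0, 30.0], 0.57), ([316.0, 153.0, 21.0, 20.0], 0.17)]
```

View pics/w2c.png

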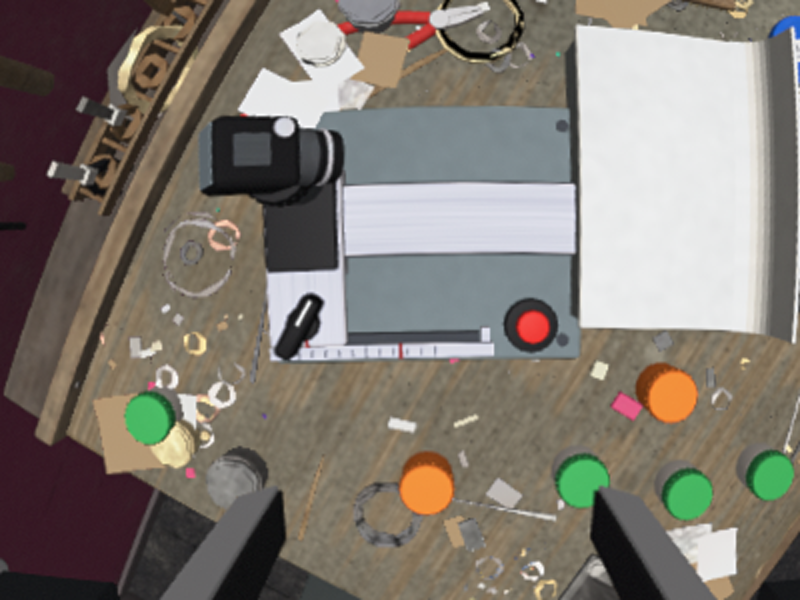

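The overhead crop is clear. Base corners are at (270,361), (579,358) and (573,108), and the red mark is at (401,350). The knob is at (302,324), the camera body at about (255,155), and the button at (533,327). The stage's +y edge runs from (580,327) to (577,27). The pots can also be located from this view.

```bash
cat >> h.py <<'E'
import json,os
def rig(X):  # rig xyz -> world
    r=json.load(open('rig.json')); a=r[2]; X=np.array(X,float)
    return np.array([r[0]+np.cos(a)*X[0]-np.sin(a)*X[1], r[1]+np.sin(a)*X[0]+np.cos(a)*X[1], X[2]])
E
python3 - <<'E'
from h import *
import pickle
from scipy.optimize import least_squares
p=pickle.load(open('w2.pkl','rb')); C=lambda x,y:(x/2+60,y/2)
obs=[((-105,172,12),C(270,361)),((-105,-60,12),C(579,358)),((85,-60,12),C(573,108))]
Q=[(X,atz(p,*c,X[2])) for X,c in obs]
def f(r): return np.concatenate([[r[0]+np.cos(r[2])*X[0]-np.sin(r[2])*X[1]-q[0], r[1]+np.sin(r[2])*X[0]+np.cos(r[2])*X[1]-q[1]] for X,q in Q])
s=least_squares(f,[586,-115,0]); print(s.x,s.fun.round(1)); json.dump(s.x.tolist(),open('rig.json','w'))
r=s.x; a=r[2]
def inv(w): d=w[:2]-r[:2]; return np.array([np.cos(a)*d[0]+np.sin(a)*d[1],-np.sin(a)*d[0]+np.cos(a)*d[1]]).round(1)
for n,c,z in [('mark',C(401,350),24),('knob ends',C(314,300),79),('knob e2',C(288,350),79),('knob c',C(302,325),79),('ptr',C(307,346),40),('button',C(533,327),33),('st fl',C(580,327),60),('st bl',C(577,27),60),('cam',C(255,155),185),('cam low',C(252,193),164),('stage f -y',C(757,332),60),('A',C(149,418),36),('B',C(583,481),36),('C',C(688,494),36),('D',C(770,475),36)]:
  w=atz(p,*c,z); print(n,w.round(1),inv(w))
s=shot('side'); 
for d in manip.find_in('pot_1',s): 
  l,t,w,h=d['rect']; print([l,t,w,h],atz(s,l+w/2,t+.27*h,36).round())
E
```

```text
[ 5.86160721e+02 -1.15896661e+02  1.61874160e-02] [-2.   0.1  0.1  2.3  1.9 -2.4]
mark [489.5 -46.6  24. ] [-95.5  70.8]
knob ends [531.6   5.5  79. ] [-52.6 122.2]
knob e2 [499.5  23.9  79. ] [-84.4 141.2]
knob c [515.7  13.9  79. ] [-68.4 130.9]
ptr [495.8  19.1  40. ] [-88.2 136.4]
button [ 507.8 -140.7   33. ] [-78.7 -23.6]
st fl [ 511.8 -168.9   60. ] [-75.2 -51.7]
st bl [ 718.5 -166.    60. ] [131.5 -52.2]
cam [611.3  12.7 185. ] [ 27.2 128.2]
cam low [594.8  20.3 164. ] [ 10.8 136.1]
stage f -y [ 512.7 -303.2   60. ] [ -76.4 -186.1]
A [442.3 149.9  36. ] [-139.5  268.1]
B [ 392.2 -183.1   36. ] [-195.   -64.1]
C [ 379.4 -271.    36. ] [-209.2 -151.8]
D [ 393.6 -344.4   36. ] [-196.2 -225.3]
[179.3, 340.6, 27.1, 27.0] [ 393. -354.   36.]
[172.4, 306.5, 28.4, 27.7] [ 382. -273.   36.]
[182.6, 239.3, 16.6, 20.2] [388. -70.  36.]
[204.0, 180.3, 15.0, 23.5] [439. 160.  36.]
[215.5, 291.6, 19.3, 25.7] [ 454. -245.   36.]
[180.2, 272.7, 25.4, 28.9] [ 393. -185.   36.]
```

send_rows(series=[[[0.5,8,-25,45,8],[0.5,16,-45,85,16],[0.5,24,-65,125,24],[0.5,31,-85.5,160,30.4],[0.5,31,-85.5,187,30.4],[0.5,31,-85.5,187,30.4],[0.5,31,-85.5,187,30.4]]])

```text
clock: 4.55
eef_pos: [516.9, 15.0, 131.9]
eef_rot: [-3.141, -0.0, -0.53]
wrist_force: [-0.7, -0.4, 0.8]
finger_gap: 46.9
```

Run:
```python
from h import *
p=shot('wrist'); save(p,'w3.png'); print(tool().round(3),manip.read_state()['joints'].round(2))
import pickle; pickle.dump(p,open('w3.pkl','wb'))
for t in ['knob_grip','camera_grip','carriage_pointer']:
    for d in manip.silhouettes(t,p)[:2]:
        m=d['pixels'].astype(np.uint8); (c,sz,an)=cv2.minAreaRect(cv2.findNonZero(m)); M=cv2.moments(m,True); c=(M['m10']/M['m00'],M['m01']/M['m00'])
        print(t,round(d['conf'],2),np.round(d['rect']),np.round(c),np.round(sz),an, atz(p,*c,79).round(1))
cv2.imwrite('pics/w3c.png',cv2.resize(p['img'][:,:,::-1],None,fx=1.4,fy=1.4,interpolation=cv2.INTER_CUBIC))
```

```text
[[ 8.62000e-01 -5.06000e-01  2.00000e-03  5.17325e+02]
 [-5.06000e-01 -8.62000e-01 -0.00000e+00  1.48910e+01]
 [ 2.00000e-03 -1.00000e-03 -1.00000e+00  1.32633e+02]
 [ 0.00000e+00  0.00000e+00  0.00000e+00  1.00000e+00]] [-0.04  0.31  1.71 -0.    1.12  2.06]
knob_grip 0.63 [264. 202.  25.  65.] [275. 234.] [62. 28.] 90.0 [518.6  16.7  79. ]
camera_grip 0.82 [ 87.  55. 168. 136.] [168. 117.] [ 97. 167.] 57.528804779052734 [632.1  38.1  79. ]
carriage_pointer 0.97 [ 87.  57. 227. 209.] [202. 145.] [233. 166.] 60.7807502746582 [601.2  27.9  79. ]
```

View pics/w3c.png

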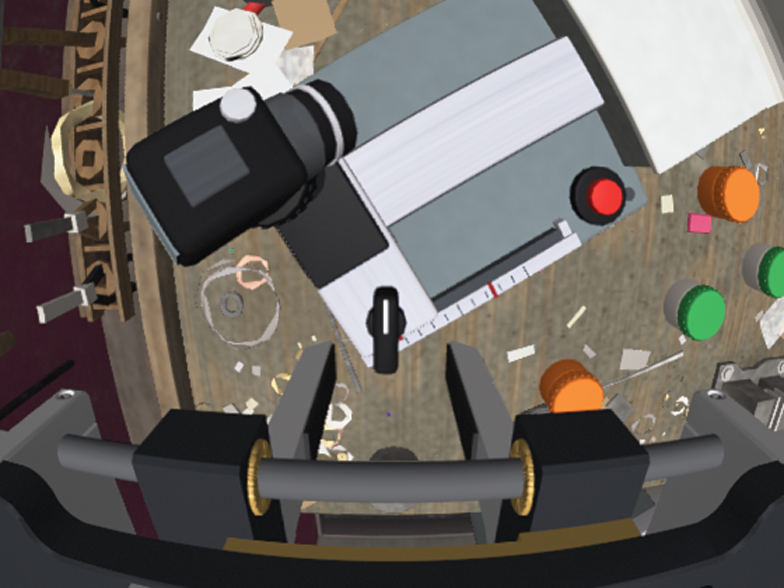

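The knob stands upright in the image at (385,325), in line with the fingers, and the camera body lies clear of it.

Run:
```python
from h import *
import pickle
p=pickle.load(open('w3.pkl','rb'))
for c in [(385,290),(385,317),(385,330),(385,372)]: print(c,atz(p,c[0]/1.4,c[1]/1.4,79).round(1))
go(517.5,15.5,63)
```

```text
(385, 290) [536.5   6.4  79. ]
(385, 317) [524.   13.7  79. ]
(385, 330) [517.8  17.4  79. ]
(385, 372) [496.8  29.8  79. ]
at [517.3  14.9 132.6] -30.42 -> d [np.float64(-0.1), np.float64(-0.6), np.float64(69.6), np.float64(0.0)]
```

send_rows(series=[[[0.5,-2,-2.5,35,0],[0.5,-2,-2.5,68,0],[0.5,-2,-2.5,69.5,0],[0.5,-2,-2.5,69.5,0],[0.1,-2,-2.5,69.5,0],[0.1,-2,-2.5,69.5,0],[0.1,-2,-2.5,69.5,0],[0.1,-2,-2.5,69.5,0]]], newtons=40)

```text
clock: 5.55
eef_pos: [516.7, 18.4, 62.2]
eef_rot: [-3.141, -0.001, -0.531]
wrist_force: [-0.6, -1.8, 4.9]
finger_gap: 21.0
```

send_rows(series=[[[0.05,0,0,0,0],[0.05,0,0,0,0],[0.05,0,0,0,0],[0.05,0,0,0,0]]], newtons=40)

```text
clock: 5.95
eef_pos: [516.7, 18.3, 62.2]
eef_rot: [-3.141, -0.001, -0.531]
wrist_force: [-0.9, -1.8, 7.1]
finger_gap: 20.2
```

send_rows(series=[[[0.4,0,0,0,0],[0.4,0,0,0,0],[0.4,0,0,-6,0],[0.4,0,0,-6,0],[0.05,0,0,-6,0],[0.05,0,0,-6,0],[0.05,0,0,-6,0],[0.05,0,0,-6,0],[0.05,0,0,-6,0],[0.05,0,0,-6,0]]], newtons=40)

```text
clock: 6.95
eef_pos: [516.2, 18.5, 67.3]
eef_rot: [-3.142, 0.0, -0.531]
wrist_force: [-0.2, 0.3, -0.6]
finger_gap: 13.7
```

send_rows(series=[[[0.05,0,0,0,-7],[0.05,0,0,0,-14],[0.05,0,0,0,-21],[0.05,0,0,0,-28],[0.05,0,0,0,-35],[0.05,0,0,0,-42],[0.05,0,0,0,-49],[0.05,0,0,0,-54],[0.05,0,0,0,-54],[0.05,0,0,0,-54]]], newtons=50)

```text
clock: 7.95
eef_pos: [516.5, 18.6, 67.4]
eef_rot: [3.141, -0.001, 0.409]
wrist_force: [5.1, 1.7, -5.1]
finger_gap: 14.0
```

Run:
```python
from h import *
s=manip.read_state(); print(s['eef_pos'],s['eef_rot'],s['wrist_force'],s['moment'],s['finger_gap'])
T=tool(); r=json.load(open('rig.json'))
for yw in (0.016,):
  go(T[0,3]+65*np.sin(yw),T[1,3]-65*np.cos(yw),T[2,3])
p=shot('wrist'); cv2.imwrite('pics/w4c.png',cv2.resize(p['img'][:,:,::-1],None,fx=1.4,fy=1.4,interpolation=cv2.INTER_CUBIC))
```

```text
[516.47036253  18.55057544  67.37439418] [ 3.14146759e+00 -5.22898751e-04  4.09307513e-01] [ 5.07855602  1.67142117 -5.1487178 ] [ 0.31972251 -0.86901774  0.08429009] 13.951529273788541
at [516.5  18.6  67.4] 23.45 -> d [np.float64(-24.9), np.float64(60.0), np.float64(-0.0), np.float64(0.0)]
```

View pics/w4c.png

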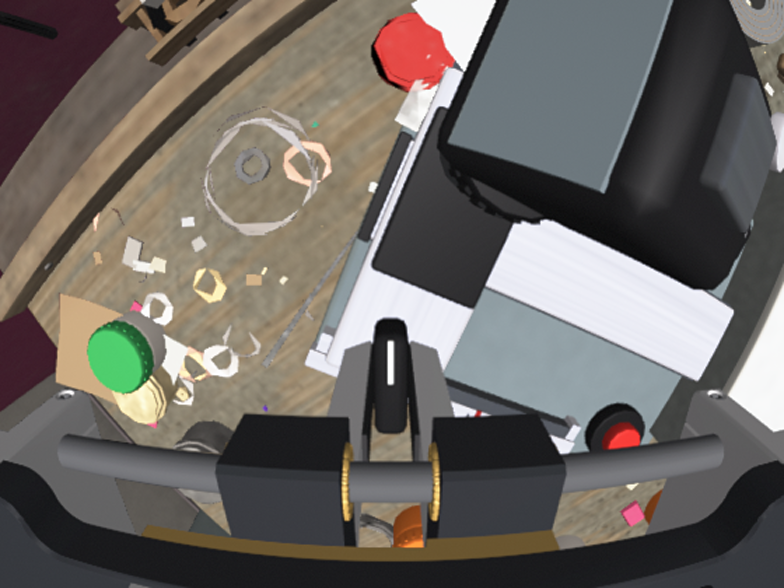

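The knob has turned 54° in the grip and sits aligned between the fingers. Next I'll slide the carriage.

send_rows(series=[[[0.05,-4,10,0,0],[0.05,-8,20,0,0],[0.05,-12,29,0,0],[0.05,-15.5,38,0,0],[0.05,-19,46,0,0],[0.05,-22,54,0,0],[0.05,-24,58,0,0],[0.05,-24.8,60,0,0],[0.05,-24.8,60,0,0],[0.05,-24.8,60,0,0]]])

```text
clock: 9.0
eef_pos: [517.5, -46.6, 67.4]
eef_rot: [3.141, 0.0, 0.412]
wrist_force: [3.4, -1.4, -5.9]
finger_gap: 13.4
```

Run:
```python
from h import *
s=manip.read_state(); print(s['eef_pos'],s['eef_rot'],s['wrist_force'],s['finger_gap'])
a=shot('scene'); b=shot('side')
A=cv2.resize(a['img'][200:310,190:310],None,fx=5,fy=5,interpolation=cv2.INTER_CUBIC);cv2.imwrite('pics/v5.png',A[:,:,::-1])
```

```text
[517.51636157 -46.60735394  67.3718608 ] [3.14116846e+00 2.93138279e-04 4.11977976e-01] [ 3.37642388 -1.42765549 -5.89694385] 13.394808553894006
```

View pics/v5.png

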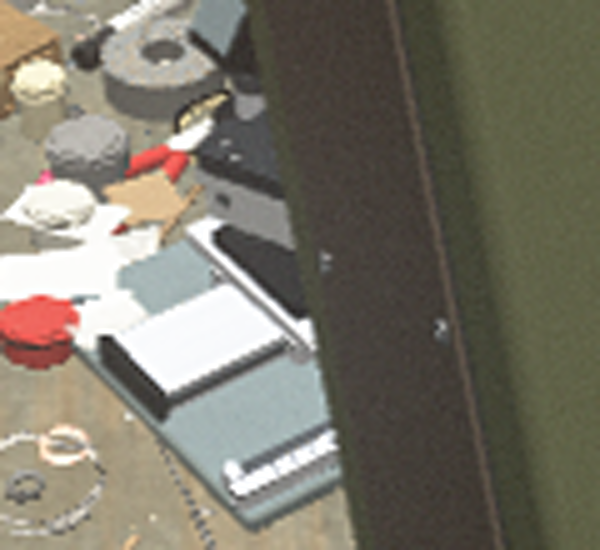

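The scene camera's view is blocked by the arm, but the TCP moved 65.2 mm. I'll tighten the knob, then check from above.

send_rows(series=[[[0.05,0,0,0,7],[0.05,0,0,0,14],[0.05,0,0,0,21],[0.05,0,0,0,28],[0.05,0,0,0,35],[0.05,0,0,0,42],[0.05,0,0,0,49],[0.05,0,0,0,56],[0.05,0,0,0,58],[0.05,0,0,0,58]]], newtons=60)

```text
clock: 10.1
eef_pos: [517.1, -46.7, 67.4]
eef_rot: [3.14, 0.0, -0.599]
wrist_force: [-0.4, -5.3, -2.3]
finger_gap: 14.0
```

Run:
```python
from h import *
s=manip.read_state(); print(s['eef_pos'],s['eef_rot'],s['wrist_force'],s['moment'],s['finger_gap'])
```

```text
[517.14602191 -46.66571207  67.37712618] [ 3.14024067e+00  3.98603149e-04 -5.99458754e-01] [-0.42550825 -5.2886851  -2.28006444] [-0.98643337  0.1151988   0.89286234] 13.952553015048286
```

send_rows(series=[[[0.4,0,0,0,0],[0.4,0,0,0,0],[0.4,0,0,-15,0],[0.5,0,0,-50,0],[0.5,-15,10,-80,-7],[0.5,-30,22,-110,-14],[0.5,-50,36,-123,-21],[0.5,-70,50,-123,-28],[0.5,-91,65.6,-123,-34.3],[0.5,-91,65.6,-123,-34.3]]])

```text
clock: 11.1
eef_pos: [403.7, -48.9, 190.9]
eef_rot: [-3.141, -0.001, 0.002]
wrist_force: [-0.3, 0.7, 0.0]
finger_gap: 47.2
```

Run:
```python
from h import *
import pickle
p=shot('wrist'); print(tool()[:3,3]); pickle.dump(p,open('w6.pkl','wb'))
cv2.imwrite('pics/w6c.png',cv2.resize(p['img'][0:300,80:480,::-1],None,fx=2,fy=2,interpolation=cv2.INTER_CUBIC))
```

```text
[405.05797828 -48.99615059 191.1313225 ]
```

View pics/w6c.png

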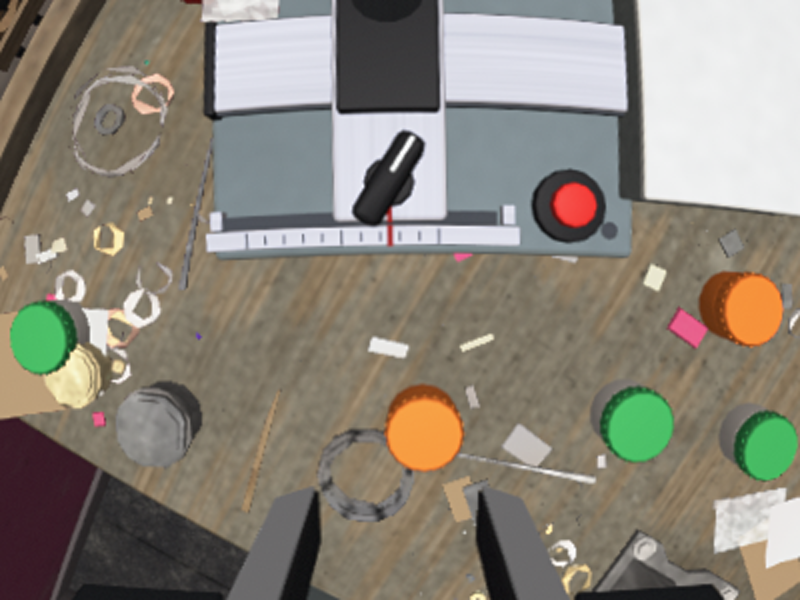

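The pointer and the mark appear as one straight red line at x≈390. I'll check it numerically, along with the knob angle and the rig axis.

Run:
```python
from h import *
import pickle
p=pickle.load(open('w6.pkl','rb')); im=p['img'].astype(int)
red=(im[:,:,0]>150)&(im[:,:,1]<110)&(im[:,:,2]<110)
for v in range(100,126):
    u=np.where(red[v,265:285])[0]+265
    if len(u): print(v,u.tolist(), [im[v,x].tolist() for x in u][:1], 'ptr' , atz(p,u.mean(),v,40)[:2].round(1),'mark',atz(p,u.mean(),v,24)[:2].round(1))
C=lambda x,y:(x/2+80,y/2)
e1=atz(p,*C(411,133),79); e2=atz(p,*C(369,221),79); d=e1-e2; print('knob',e1,e2,np.linalg.norm(d),np.arctan2(d[1],d[0]))
c=[atz(p,*C(211,257),12),atz(p,*C(631,254),12)]; d=c[0]-c[1]; print(c,np.linalg.norm(d),np.arctan2(-d[0],d[1]))
c=[atz(p,*C(208,249),24),atz(p,*C(519,245),24)]; d=c[0]-c[1]; print('strip',np.arctan2(-d[0],d[1]))
print('stage',atz(p,*C(643,201),60),'btn',atz(p,*C(575,205),33))
```

```text
104 [275] [[157, 82, 86]] ptr [502.7 -46.2] mark [503.6 -46. ]
105 [275] [[169, 81, 85]] ptr [501.7 -46.2] mark [502.5 -46. ]
106 [275] [[172, 77, 81]] ptr [500.7 -46.2] mark [501.5 -46. ]
107 [274, 275] [[168, 60, 59]] ptr [499.7 -45.7] mark [500.4 -45.5]
108 [274, 275] [[174, 71, 71]] ptr [498.7 -45.7] mark [499.4 -45.5]
109 [274, 275] [[171, 68, 67]] ptr [497.7 -45.7] mark [498.4 -45.5]
110 [274, 275] [[151, 49, 48]] ptr [496.7 -45.7] mark [497.3 -45.5]
113 [274, 275] [[171, 62, 63]] ptr [493.7 -45.7] mark [494.2 -45.5]
114 [274, 275] [[174, 68, 69]] ptr [492.7 -45.7] mark [493.2 -45.5]
115 [274, 275] [[172, 67, 69]] ptr [491.8 -45.7] mark [492.1 -45.5]
116 [274, 275] [[173, 69, 70]] ptr [490.8 -45.7] mark [491.1 -45.5]
117 [274, 275] [[172, 69, 70]] ptr [489.8 -45.7] mark [490.  -45.5]
118 [274, 275] [[174, 74, 77]] ptr [488.8 -45.7] mark [489.  -45.5]
119 [274, 275] [[175, 77, 78]] ptr [487.8 -45.7] mark [487.9 -45.5]
120 [274, 275] [[175, 75, 78]] ptr [486.8 -45.7] mark [486.9 -45.5]
121 [274, 275] [[175, 78, 81]] ptr [485.8 -45.7] mark [485.9 -45.5]
122 [274, 275] [[163, 80, 81]] ptr [484.8 -45.7] mark [484.8 -45.5]
knob [533.67936888 -55.48999287  79.        ] [494.840456   -37.58749749  79.        ] 42.76634769076102 -0.43191614213576934
[array([480.06589265,  52.16520662,  12.        ]), array([ 483.89416696, -179.74804594,   12.        ])] 231.94484775028383 0.01650585554692624
strip 0.006065298016503166
stage [ 510.27535004 -167.43885452   60.        ] btn [ 507.63954672 -140.39773503   33.        ]
```

Run:
```python
from h import *
import pickle
for f,box,z in [('w6.pkl',(265,55,300,115),79),('w2.pkl',(195,143,222,182),79),('w3.pkl',(255,195,295,268),79)]:
    p=pickle.load(open(f,'rb')); im=p['img'].astype(int); x0,y0,x1,y1=box
    g=im.max(2); m=(g<75); 
    mm=np.zeros_like(m); mm[y0:y1,x0:x1]=m[y0:y1,x0:x1]
    n,l,st,ce=cv2.connectedComponentsWithStats(mm.astype(np.uint8)); k=1+np.argmax(st[1:,4])
    vs,us=np.where(l==k); P=np.array([atz(p,u,v,z)[:2] for u,v in zip(us,vs)]); 
    P=P-P.mean(0); w,V=np.linalg.eigh(P.T@P); d=V[:,1]; print(f,st[k],'dark axis',np.arctan2(d[1],d[0]))
    # white line
    hull=cv2.morphologyEx((l==k).astype(np.uint8),cv2.MORPH_CLOSE,np.ones((9,9)))
    wl=(hull>0)&(im.min(2)>130); vs,us=np.where(wl); P=np.array([atz(p,u,v,z)[:2] for u,v in zip(us,vs)]); 
    if len(P)>5: P=P-P.mean(0); w,V=np.linalg.eigh(P.T@P); d=V[:,1]; print(' line',len(P),np.arctan2(d[1],d[0]))
```

```text
w6.pkl [265  66  27  47 638] dark axis 2.7267969482460335
 line 60 2.5990429130301913
w2.pkl [198 147  23  33 358] dark axis 2.551039584989481
 line 29 2.6015588573875106
w3.pkl [ 262  205   28   62 1070] dark axis 2.597795859091532
 line 74 2.6055770311691444
```

The knob's white line is back at its starting angle (2.599 against 2.602), so it is fully tight. The carriage is on the mark within about 0.3 mm. Next is the camera.

send_rows(series=[[[0.7,10,0,-40,-8],[0.7,25,3,-80,-16],[0.7,45,7,-110,-24],[0.7,65,10,-110,-32],[0.7,90,15,-110,-40],[0.7,115,20,-110,-48],[0.7,140,25,-110,-56],[0.7,165,28,-110,-64],[0.7,185,31,-110,-72],[0.7,195,31,-110,-80]]])

```text
clock: 12.15
eef_pos: [602.2, -80.5, 299.4]
eef_rot: [-3.141, -0.0, 1.399]
wrist_force: [0.7, 0.2, 0.3]
finger_gap: 66.0
```

send_rows(series=[[[0.7,0,0,0,-8],[0.7,0,0,0,-10],[0.7,0,0,0,-10],[0.7,0,0,0,-10]]])

```text
clock: 12.55
eef_pos: [600.8, -80.3, 300.2]
eef_rot: [-3.141, -0.0, 1.567]
wrist_force: [0.7, 0.2, -0.5]
finger_gap: 65.9
```

```bash
echo '[587.5,-119,0.01]' > rig.json
python3 - <<'E'
from h import *
import pickle
p=shot('wrist'); print(tool().round(3),manip.read_state()['joints'].round(2)); pickle.dump(p,open('w7.pkl','wb'))
for t in ['camera_grip']:
    for d in manip.silhouettes(t,p)[:2]:
        m=d['pixels'].astype(np.uint8); M=cv2.moments(m,True); c=(M['m10']/M['m00'],M['m01']/M['m00']); print(t,d['conf'],d['rect'],c,atz(p,*c,170))
cv2.imwrite('pics/w7c.png',cv2.resize(p['img'][:,:,::-1],None,fx=1.4,fy=1.4,interpolation=cv2.INTER_CUBIC))
E
```

```text
[[ 4.00000e-03  1.00000e+00 -0.00000e+00  6.00628e+02]
 [ 1.00000e+00 -4.00000e-03  0.00000e+00 -8.03680e+01]
 [ 0.00000e+00 -0.00000e+00 -1.00000e+00  3.00297e+02]
 [ 0.00000e+00  0.00000e+00  0.00000e+00  1.00000e+00]] [-0.19  0.38  1.21  0.    1.55 -0.19]
camera_grip 0.72 [269.1, 137.4, 47.4, 75.1] (291.9113553113553, 171.85164835164835) [614.71106517 -48.43948475 170.        ]
```

View pics/w7c.png

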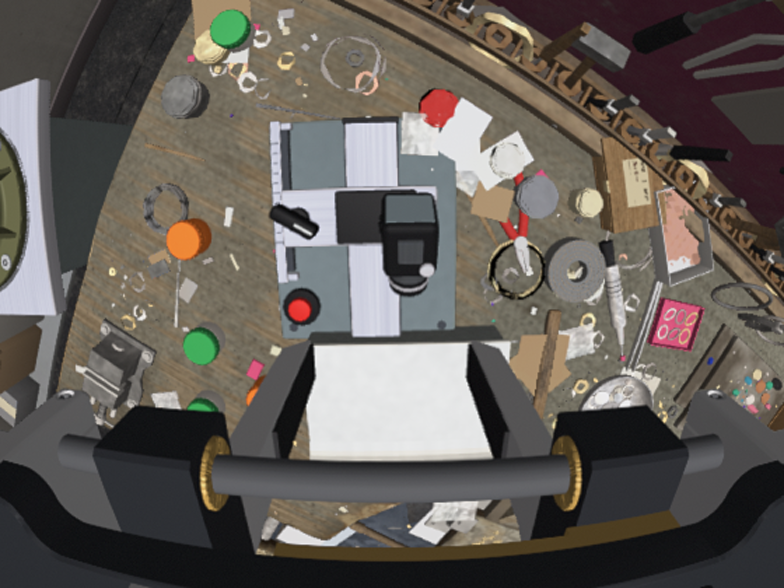

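Run:
```python
from h import *
import pickle
p=pickle.load(open('w7.pkl','rb')); C=lambda x,y:(x/1.4,y/1.4)
for s in (0,5,10,15,20):
  q=[atz(p,*C(410,v),164+s+dz)[1]-dy for v,dy,dz in [(190,29.8,-6.4),(223,7.8,29.4),(278,-29.8,6.4)]]
  x=[atz(p,*C(u,225),193+s)[0] for u in (383,438)]; x2=[atz(p,*C(u,193),158+s)[0] for u in (386,435)]
  print(s,np.round(q,1),np.round(x,1),np.diff(x),np.round(x2,1),np.diff(x2))
print(proj(p,rig((0,75,28))),rig((0,75,0)))
im=cv2.resize(p['img'][120:220,250:330,::-1],None,fx=6,fy=6,interpolation=cv2.INTER_CUBIC); cv2.imwrite('pics/w7d.png',im)
```

```text
0 [-44.9 -41.7 -44.3] [598.  631.8] [33.86687829] [599.6 633.2] [33.60027112]
5 [-44.7 -41.1 -43.1] [598.1 631.3] [33.2591625] [599.6 632.7] [33.06462214]
10 [-44.4 -40.5 -41.9] [598.1 630.8] [32.65144671] [599.7 632.2] [32.52897315]
15 [-44.2 -39.9 -40.7] [598.2 630.3] [32.04373092] [599.7 631.7] [31.99332417]
20 [-44.  -39.4 -39.5] [598.3 629.8] [31.43601513] [599.8 631.2] [31.45767518]
[267.32166071 152.86082851] [586.7500125  -44.00374997   0.        ]
```

View pics/w7d.png

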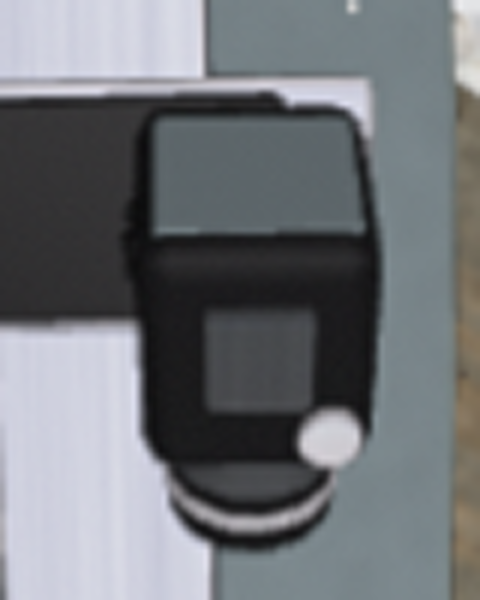

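The camera body is centred at about (615,-43.5), squarely aligned, with the post drawn up by little or nothing.

send_rows(series=[[[0.7,30,12,20,0],[0.7,37,14.6,55,0],[0.7,37,14.6,95,0],[0.7,37,14.6,130,0],[0.7,37,14.6,145,0],[0.2,37,14.6,145,0],[0.2,37,14.6,145,0],[0.2,37,14.6,145,0],[0.2,37,14.6,145,0],[0.2,37,14.6,145,0]]], newtons=50)

```text
clock: 13.65
eef_pos: [613.9, -43.6, 156.0]
eef_rot: [-3.139, 0.0, 1.569]
wrist_force: [-11.3, -0.5, 2.0]
finger_gap: 35.5
```

send_rows(series=[[[0.2,0,0,0,0],[0.2,0,0,0,0],[0.2,0,0,0,0]]])

```text
clock: 13.95
eef_pos: [613.9, -43.6, 156.0]
eef_rot: [-3.139, 0.0, 1.569]
wrist_force: [-10.8, -0.9, 2.8]
finger_gap: 36.2
```

send_rows(series=[[[0.2,0,-1.5,0,-5],[0.2,0,-1.5,0,-12],[0.2,0,-1.5,0,-19],[0.2,0,-1.5,0,-26],[0.2,0,-1.5,0,-33],[0.2,0,-1.5,0,-40],[0.2,0,-1.5,0,-47],[0.2,0,-1.5,0,-53],[0.2,0,-1.5,0,-53],[0.2,0,-1.5,0,-53]]], newtons=60)

```text
clock: 14.95
eef_pos: [614.0, -43.3, 156.1]
eef_rot: [3.14, 0.001, 2.491]
wrist_force: [4.1, 2.6, -1.8]
finger_gap: 36.1
```

Run:
```python
from h import *
s=manip.read_state(); print(s['eef_pos'],s['eef_rot'],s['wrist_force'],s['moment'],s['finger_gap'])
```

```text
[613.98821452 -43.25661654 156.05848318] [3.14027230e+00 1.08540016e-03 2.49101123e+00] [ 4.13910847  2.61823968 -1.80942902] [ 0.89231489 -1.1146072   0.03298357] 36.061951829614245
```

send_rows(series=[[[0.2,0,0,-6,0],[0.2,0,0,-12,0],[0.2,0,0,-18,0],[0.2,0,0,-24,0],[0.2,0,0,-30,0],[0.2,0,0,-35,0],[0.2,0,0,-38,0],[0.2,0,0,-38,0]]])

```text
clock: 15.75
eef_pos: [614.0, -43.3, 194.2]
eef_rot: [3.14, 0.001, 2.491]
wrist_force: [3.9, 3.4, -1.3]
finger_gap: 35.7
```

send_rows(series=[[[0.2,0,0,-2,0],[0.2,0,0,-4,0],[0.2,0,0,-4,0]]])

```text
clock: 16.05
eef_pos: [614.0, -43.3, 197.9]
eef_rot: [3.14, 0.001, 2.491]
wrist_force: [4.3, 2.9, -3.3]
finger_gap: 35.7
```

send_rows(series=[[[0.2,0,0,-2,0],[0.2,0,0,-4,0],[0.2,0,0,-4,0]]])

```text
clock: 16.35
eef_pos: [613.9, -43.3, 201.8]
eef_rot: [3.14, 0.001, 2.491]
wrist_force: [5.9, 3.1, -2.7]
finger_gap: 35.4
```

Run:
```python
from h import *
b=shot('side'); cv2.imwrite('pics/s8.png',cv2.resize(b['img'][110:250,210:370,::-1],None,fx=5,fy=5,interpolation=cv2.INTER_CUBIC)[:600])
```

send_rows(series=[[[0.2,0,0,-2,0],[0.2,0,0,-2,0]]])

```text
clock: 16.6
eef_pos: [613.9, -43.3, 203.8]
eef_rot: [3.14, 0.001, 2.491]
wrist_force: [5.1, 2.0, -3.3]
finger_gap: 36.1
```

send_rows(series=[[[0.2,0,0,-2,0],[0.2,0,0,-2,0]]])

```text
clock: 16.8
eef_pos: [614.0, -43.3, 205.8]
eef_rot: [3.14, 0.001, 2.491]
wrist_force: [5.0, 3.0, -3.1]
finger_gap: 35.4
```

View pics/s8.png

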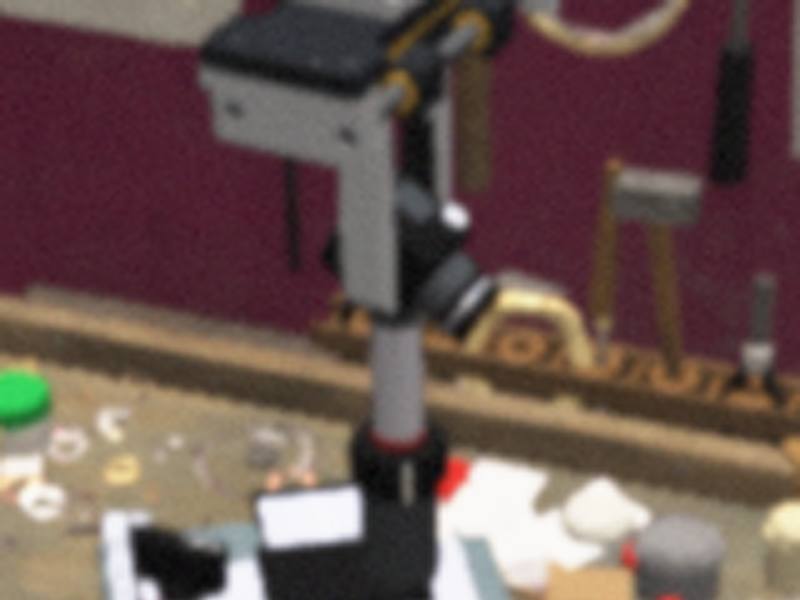

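At a 46 mm lift the red ring shows at (400,440), just coming out of the collar. I'll now find the top stop in small steps.

send_rows(series=[[[0.2,0,0,-2,0],[0.2,0,0,-2,0]]])

```text
clock: 17.0
eef_pos: [613.9, -43.2, 207.8]
eef_rot: [3.14, 0.001, 2.491]
wrist_force: [6.3, 1.9, -3.8]
finger_gap: 36.1
```

Run:
```python
from h import *
b=shot('side'); b2=shot('side'); im=(b['img'].astype(float)+b2['img'])/2
cv2.imwrite('pics/s9.png',cv2.resize(im[170:230,260:320,::-1].astype(np.uint8),None,fx=10,fy=10,interpolation=cv2.INTER_CUBIC))
for v in range(190,206): print(v,[tuple(int(x) for x in im[v,u]) for u in (287,290,293)])
print(manip.read_state()['wrist_force'])
for h in (118,123): print(proj(b,np.array([614,-43.3,h])),proj(b,np.array([613,-54,h])))
```

```text
190 [(120, 118, 120), (132, 125, 128), (131, 126, 125)]
191 [(120, 116, 118), (127, 124, 126), (131, 126, 125)]
192 [(119, 116, 119), (130, 126, 128), (130, 120, 122)]
193 [(121, 117, 119), (130, 126, 129), (131, 116, 117)]
194 [(123, 113, 113), (130, 122, 125), (129, 97, 99)]
195 [(114, 90, 91), (123, 102, 103), (122, 69, 68)]
196 [(107, 62, 62), (116, 71, 71), (113, 56, 55)]
197 [(105, 66, 65), (110, 67, 66), (104, 71, 73)]
198 [(103, 86, 85), (116, 95, 94), (95, 79, 84)]
199 [(86, 80, 82), (106, 98, 98), (68, 66, 65)]
200 [(54, 52, 52), (72, 70, 69), (40, 39, 41)]
201 [(33, 32, 33), (46, 43, 45), (35, 34, 34)]
202 [(24, 21, 22), (52, 51, 52), (31, 30, 30)]
203 [(17, 17, 17), (69, 66, 65), (31, 30, 30)]
204 [(16, 15, 14), (78, 75, 72), (32, 28, 30)]
205 [(15, 16, 15), (76, 74, 69), (31, 30, 28)]
[ 5.90042905  3.01029887 -4.39811496]
[290.30752671 196.87146566] [290.61604277 199.6361727 ]
[290.27290151 194.96337954] [290.58201002 197.72030322]
```

View pics/s9.png

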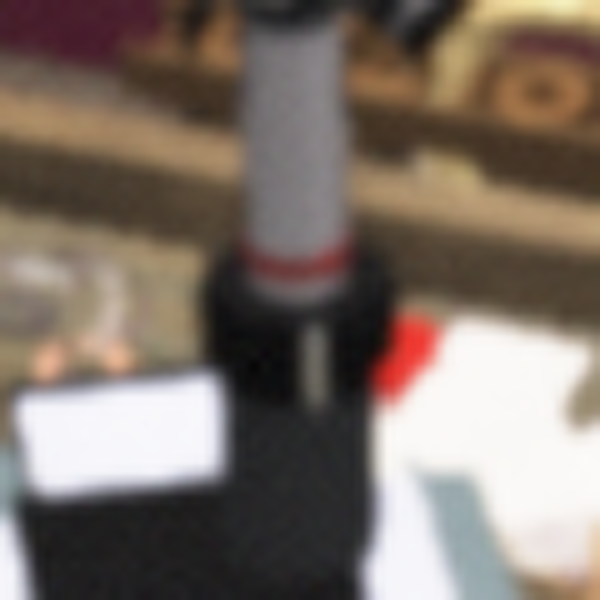

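The ring now stands clear by about 2 px (roughly 5 mm), with grey tube showing below it. That puts the post near 0.055. I'll find the stop to calibrate.

send_rows(series=[[[0.2,0,0,-2,0],[0.2,0,0,-2,0]]])

```text
clock: 17.3
eef_pos: [613.9, -43.3, 209.8]
eef_rot: [3.14, 0.001, 2.491]
wrist_force: [4.8, 2.6, -3.9]
finger_gap: 35.7
```

send_rows(series=[[[0.2,0,0,-1.5,0],[0.2,0,0,-1.5,0]]])

```text
clock: 17.5
eef_pos: [613.9, -43.3, 210.7]
eef_rot: [3.141, 0.0, 2.491]
wrist_force: [7.4, 2.9, -7.5]
finger_gap: 35.9
```

send_rows(series=[[[0.2,0,0,-1,0],[0.2,0,0,-1,0],[0.2,0,0,-1,0]]])

```text
clock: 17.8
eef_pos: [613.8, -43.3, 210.8]
eef_rot: [3.141, -0.0, 2.491]
wrist_force: [9.9, 2.4, -13.3]
finger_gap: 35.9
```

The top stop is at TCP z≈210.7, which is post 0.058. I'll go back to about 0.052 and then lock it.

send_rows(series=[[[0.2,0,0,3,0],[0.2,0,0,6,0],[0.2,0,0,7.5,0],[0.2,0,0,7.5,0]]])

```text
clock: 18.2
eef_pos: [613.9, -43.3, 204.8]
eef_rot: [3.14, 0.001, 2.493]
wrist_force: [6.3, 3.7, -1.0]
finger_gap: 35.5
```

send_rows(series=[[[0.2,0,0,0,7],[0.2,0,0,0,14],[0.2,0,0,0,21],[0.2,0,0,0,28],[0.2,0,0,0,35],[0.2,0,0,0,42],[0.2,0,0,0,49],[0.2,0,0,0,54],[0.2,0,0,0,56.5],[0.2,0,0,0,56.5]]])

```text
clock: 19.2
eef_pos: [613.3, -43.7, 204.8]
eef_rot: [-3.141, 0.001, 1.508]
wrist_force: [-0.2, -0.1, 3.1]
finger_gap: 36.1
```

Run:
```python
from h import *
s=manip.read_state(); print(s['eef_pos'],s['eef_rot'],s['wrist_force'],s['moment'],s['finger_gap'])
b=shot('side'); im=b['img']
cv2.imwrite('pics/s10.png',cv2.resize(im[150:230,250:330,::-1].astype(np.uint8),None,fx=7,fy=7,interpolation=cv2.INTER_CUBIC))
for v in range(193,203): print(v,[tuple(int(x) for x in im[v,u]) for u in (287,290,293)])
```

```text
[613.32844653 -43.69299714 204.77953789] [-3.14141747e+00  8.51886370e-04  1.50796221e+00] [-0.21092902 -0.1236415   3.09417179] [ 0.15523181 -0.00522544  1.85531899] 36.07897072836481
193 [(120, 118, 120), (134, 129, 134), (126, 120, 124)]
194 [(120, 117, 119), (129, 127, 127), (128, 118, 119)]
195 [(120, 110, 112), (129, 122, 125), (119, 101, 104)]
196 [(117, 93, 93), (128, 105, 108), (113, 79, 81)]
197 [(104, 59, 59), (120, 73, 72), (100, 51, 51)]
198 [(97, 49, 49), (108, 52, 51), (90, 49, 49)]
199 [(73, 50, 48), (91, 55, 54), (60, 39, 41)]
200 [(52, 43, 44), (64, 48, 47), (38, 35, 37)]
201 [(25, 25, 26), (46, 43, 44), (32, 30, 33)]
202 [(22, 20, 19), (51, 51, 50), (23, 24, 25)]
```

The camera is turned fully back against its stop (yaw 1.508 against 1.569 at the grasp, so slightly overdriven). The ring is just clear. Releasing and moving on to the pots.

send_rows(series=[[[0.7,0,0,0,0],[0.7,0,0,0,0],[0.7,0,0,0,0],[0.7,0,0,-20,0],[0.7,0,0,-55,0],[0.7,0,0,-85,0],[0.7,-10,-20,-90,8],[0.7,-30,-55,-90,16],[0.7,-50,-90,-90,24],[0.7,-70,-120,-90,32]]])

```text
clock: 20.25
eef_pos: [487.7, -106.4, 294.3]
eef_rot: [-3.142, 0.0, 0.944]
wrist_force: [1.3, -1.3, 0.5]
finger_gap: 66.1
```

Run:
```python
from h import *
go(335,-220,220,0)
```

```text
at [ 487.7 -106.4  294.3] 54.06 -> d [np.float64(-181.6), np.float64(-56.9), np.float64(74.3), np.float64(54.06)]
```

send_rows(series=[[[0.7,-25,-8,10,8],[0.7,-50,-16,20,16],[0.7,-75,-24,30,24],[0.7,-100,-32,40,32],[0.7,-125,-40,50,40],[0.7,-155,-48,65,48],[0.7,-181,-57,74,54],[0.7,-181,-57,74,54],[0.7,-181,-57,74,54]]])

```text
clock: 21.15
eef_pos: [337.6, -220.1, 220.7]
eef_rot: [3.141, -0.0, 0.007]
wrist_force: [0.6, -0.2, -0.6]
finger_gap: 65.5
```

```bash
cat >> h.py <<'E'
def pots(p,z=36):
    """green lid tops: pixel blob centres -> world xy at lid top"""
    h=cv2.cvtColor(p['img'],cv2.COLOR_RGB2HSV); m=cv2.inRange(h,(50,120,50),(75,255,255))
    n,l,st,ce=cv2.connectedComponentsWithStats(m)
    return [(ce[i].round(),st[i,4],atz(p,*ce[i],z).round(1)) for i in range(1,n) if st[i,4]>80]
E
python3 - <<'E'
from h import *
import pickle
p=shot('wrist'); print(tool()[:3,3]); pickle.dump(p,open('w11.pkl','wb'))
for r in pots(p,34): print(r)
cv2.imwrite('pics/w11c.png',cv2.resize(p['img'][:,:,::-1],None,fx=1.4,fy=1.4,interpolation=cv2.INTER_CUBIC))
E
```

```text
[ 338.05843465 -219.82993057  220.86612853]
(array([ 14., 124.]), np.int32(482), array([441.5, 148.8,  34. ]))
(array([245., 147.]), np.int32(1039), array([ 390.8, -183.5,   34. ]))
(array([388., 149.]), np.int32(973), array([ 392. , -345.5,   34. ]))
(array([324., 160.]), np.int32(1032), array([ 377.9, -271.6,   34. ]))
```

View pics/w11c.png

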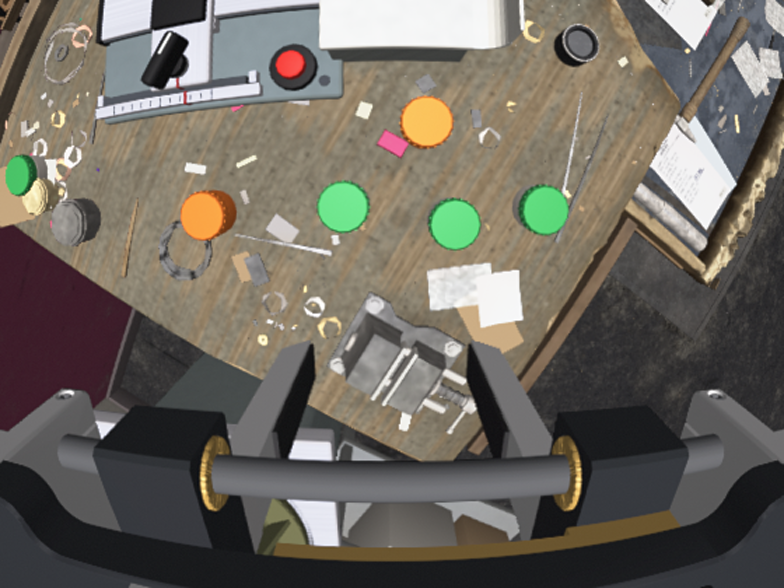

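The three nearby pots stand upright at (343,207), (455,224) and (543,210) in the picture, clear of the orange ones. Picking the one at (391,-183.5).

send_rows(series=[[[0.65,25,-18,45,0],[0.65,53,-36.3,90,0],[0.65,53,-36.3,135,0],[0.65,53,-36.3,175,0],[0.65,53,-36.3,200,0],[0.65,53,-36.3,208,0],[0.2,53,-36.3,208,0],[0.2,53,-36.3,208,0],[0.2,53,-36.3,208,0],[0.2,53,-36.3,208,0]]], newtons=20)

```text
clock: 22.2
eef_pos: [391.3, -183.6, 13.9]
eef_rot: [3.14, -0.003, 0.007]
wrist_force: [0.5, 1.4, 9.3]
finger_gap: 41.8
```

send_rows(series=[[[0.3,0,0,0,0],[0.3,0,0,-20,0],[0.3,0,0,-60,0],[0.3,0,0,-110,0],[0.3,0,0,-150,0],[0.3,0,0,-150,0]]])

```text
clock: 22.8
eef_pos: [392.3, -184.3, 168.0]
eef_rot: [3.137, -0.009, 0.007]
wrist_force: [0.1, -0.0, -0.8]
finger_gap: 41.7
```

Run:
```python
from h import *
go(688,-224.5,163,0)
```

```text
at [ 392.3 -184.3  168. ] 0.4 -> d [np.float64(295.4), np.float64(42.3), np.float64(5.0), np.float64(0.4)]
```

send_rows(series=[[[0.3,45,25,0,0],[0.3,90,42,0,0],[0.3,135,42,0,0],[0.3,180,42,0,0],[0.3,225,42,0,0],[0.3,260,42,0,0],[0.3,290,42,0,0],[0.3,295,42,0,0],[0.3,295,42,0,0],[0.3,295,42,0,0]]])

```text
clock: 23.8
eef_pos: [684.9, -223.3, 162.3]
eef_rot: [-3.141, 0.0, 0.007]
wrist_force: [-0.0, 0.5, -0.3]
finger_gap: 41.8
```

Run:
```python
from h import *
go(688,-224.5,76,0); p=shot('wrist'); cv2.imwrite('pics/w12.png',p['img'][:,:,::-1])
C=[rig((x,y,60)) for x,y in ((-76,-48),(134,-48),(-76,-163))]; print([np.round(c) for c in C],[proj(p,c).round() for c in C])
```

```text
at [ 684.9 -223.3  162.3] 0.38 -> d [np.float64(3.1), np.float64(1.2), np.float64(86.3), np.float64(0.38)]
[array([ 512., -168.,   60.]), array([ 722., -166.,   60.]), array([ 513., -283.,   60.])] [array([227., 364.]), array([211., 174.]), array([330., 363.])]
```

View pics/w12.png

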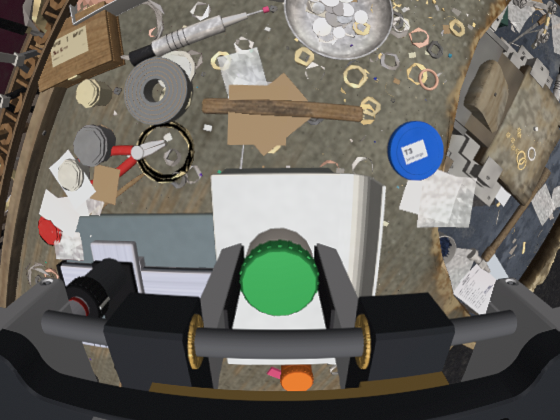

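The stage's far edge projects where predicted, and the pot hangs over the flat white area. Lowering.

send_rows(series=[[[0.3,2,1,35,0],[0.3,3,1,65,0],[0.3,3,1,82,0],[0.3,3,1,87,0],[0.3,3,1,87,0],[0.6,3,1,87,0],[0.6,3,1,87,0],[0.6,3,1,70,0],[0.6,3,1,30,0],[0.6,3,1,-30,0]]])

```text
clock: 24.85
eef_pos: [688.0, -223.9, 183.8]
eef_rot: [-3.141, 0.002, 0.007]
wrist_force: [0.4, -0.0, 1.3]
finger_gap: 56.3
```

Run:
```python
from h import *
p=shot('wrist')
for r in pots(p,94): print(r)
go(338,-220,195,0)
```

```text
(array([280., 218.]), np.int32(1795), array([ 689. , -225.9,   94. ]))
at [ 690.6 -224.7  195.6] 0.4 -> d [np.float64(-352.5), np.float64(-7.2), np.float64(0.6), np.float64(0.4)]
```

send_rows(series=[[[0.65,-45,3,0,0],[0.65,-90,6,0,0],[0.65,-135,9,0,0],[0.65,-180,12,0,0],[0.65,-225,15,0,0],[0.65,-270,18,0,0],[0.65,-315,20,0,0],[0.65,-345,20,0,0],[0.65,-345,20,0,0],[0.65,-345,20,0,0]]])

```text
clock: 25.9
eef_pos: [344.3, -247.0, 183.9]
eef_rot: [3.14, -0.002, 0.006]
wrist_force: [0.1, 0.4, 0.4]
finger_gap: 61.1
```

Run:
```python
from h import *
p=shot('wrist')
for r in pots(p,34): print(r)
q=[r[2] for r in pots(p,34) if r[2][1]>-310 and r[2][1]<-220 and r[2][0]<480]
if q: go(q[0][0],q[0][1],14,0)
```

```text
(array([374., 158.]), np.int32(1222), array([ 392.1, -345.7,   34. ]))
(array([302., 170.]), np.int32(1273), array([ 378. , -271.8,   34. ]))
at [ 344.7 -246.8  183.5] 0.39 -> d [np.float64(33.1), np.float64(25.2), np.float64(169.5), np.float64(0.39)]
```

send_rows(series=[[[0.65,16,12,40,0],[0.65,33,25,80,0],[0.65,33,25,120,0],[0.65,33,25,150,0],[0.65,33,25,169,0],[0.65,33,25,169,0],[0.2,33,25,169,0],[0.2,33,25,169,0],[0.2,33,25,169,0],[0.2,33,25,169,0]]])

```text
clock: 26.95
eef_pos: [377.8, -271.7, 14.6]
eef_rot: [3.14, -0.002, 0.007]
wrist_force: [-0.1, 1.5, 7.2]
finger_gap: 41.5
```

send_rows(series=[[[0.3,0,0,0,0],[0.3,0,0,-20,0],[0.3,0,0,-60,0],[0.3,0,0,-110,0],[0.3,0,0,-150,0],[0.3,0,0,-150,0]]])

```text
clock: 27.55
eef_pos: [378.6, -272.6, 168.9]
eef_rot: [3.136, -0.007, 0.007]
wrist_force: [0.9, 0.7, -1.7]
finger_gap: 41.5
```

Run:
```python
from h import *
go(640,-224.5,163,0)
```

```text
at [ 378.6 -272.6  168.9] 0.4 -> d [np.float64(261.7), np.float64(-46.3), np.float64(5.9), np.float64(0.4)]
```

send_rows(series=[[[0.3,45,-10,5,0],[0.3,90,-22,5,0],[0.3,135,-34,5,0],[0.3,180,-46,5,0],[0.3,225,-46,5,0],[0.3,255,-46,5,0],[0.3,262,-46,5,0],[0.3,262,-46,5,0],[0.3,262,-46,5,0]]])

```text
clock: 28.45
eef_pos: [637.7, -223.7, 158.1]
eef_rot: [-3.141, 0.001, 0.007]
wrist_force: [0.1, 0.3, -0.6]
finger_gap: 41.9
```

Run:
```python
from h import *
go(640,-224.5,75.5,0)
```

```text
at [ 637.7 -223.7  158.1] 0.38 -> d [np.float64(2.3), np.float64(0.9), np.float64(82.6), np.float64(0.38)]
```

send_rows(series=[[[0.3,1,1,35,0],[0.3,1,1,65,0],[0.3,1,1,79,0],[0.3,1,1,83,0],[0.3,1,1,83,0],[0.6,1,1,83,0],[0.6,1,1,83,0],[0.6,1,1,65,0],[0.6,1,1,30,0],[0.6,1,1,-30,0]]])

```text
clock: 29.45
eef_pos: [638.9, -224.1, 178.1]
eef_rot: [-3.14, 0.003, 0.007]
wrist_force: [0.1, 0.1, 0.0]
finger_gap: 56.5
```

Run:
```python
from h import *
p=shot('wrist')
for r in pots(p,94): print(r)
go(345,-300,190,0)
```

```text
(array([280., 162.]), np.int32(2033), array([ 688.3, -226. ,   94. ]))
(array([280., 220.]), np.int32(1879), array([ 640.5, -226.3,   94. ]))
(array([355., 381.]), np.int32(84), array([ 453.5, -311.3,   94. ]))
at [ 641.6 -225.2  189.7] 0.41 -> d [np.float64(-297.2), np.float64(72.7), np.float64(-0.3), np.float64(0.41)]
```

send_rows(series=[[[0.65,-45,0,0,0],[0.65,-90,10,0,0],[0.65,-135,25,0,0],[0.65,-180,40,0,0],[0.65,-225,55,0,0],[0.65,-270,65,0,0],[0.65,-290,73,0,0],[0.65,-290,73,0,0],[0.65,-290,73,0,0]]])

```text
clock: 30.4
eef_pos: [350.5, -299.8, 179.2]
eef_rot: [3.14, -0.001, 0.006]
wrist_force: [-0.7, -0.2, 0.0]
finger_gap: 60.9
```

Run:
```python
from h import *
p=shot('wrist')
for r in pots(p,34): print(r)
q=[r[2] for r in pots(p,34) if r[2][1]<-260 and r[2][0]<480]
if q: go(q[0][0],q[0][1],14,0)
```

```text
(array([325., 163.]), np.int32(1322), array([ 392.1, -346.4,   34. ]))
at [ 350.9 -299.5  178.9] 0.4 -> d [np.float64(40.9), np.float64(47.2), np.float64(164.9), np.float64(0.4)]
```

send_rows(series=[[[0.65,20,24,40,0],[0.65,41,47,75,0],[0.65,41,47,115,0],[0.65,41,47,145,0],[0.65,41,47,164,0],[0.65,41,47,164,0],[0.2,41,47,164,0],[0.2,41,47,164,0],[0.2,41,47,164,0],[0.2,41,47,164,0]]])

```text
clock: 31.45
eef_pos: [392.2, -346.6, 15.7]
eef_rot: [3.14, -0.002, 0.007]
wrist_force: [1.3, 2.2, 7.5]
finger_gap: 41.7
```

send_rows(series=[[[0.3,0,0,0,0],[0.3,0,0,-20,0],[0.3,0,0,-60,0],[0.3,0,0,-110,0],[0.3,0,0,-150,0],[0.3,0,0,-150,0]]])

```text
clock: 32.05
eef_pos: [393.0, -347.7, 170.3]
eef_rot: [3.135, -0.007, 0.007]
wrist_force: [-0.3, -0.4, -1.2]
finger_gap: 41.5
```

Run:
```python
from h import *
go(592,-224.5,163,0)
```

```text
at [ 393.  -347.7  170.3] 0.4 -> d [np.float64(199.8), np.float64(-121.8), np.float64(7.3), np.float64(0.4)]
```

send_rows(series=[[[0.3,35,-25,5,0],[0.3,70,-50,5,0],[0.3,105,-75,5,0],[0.3,140,-100,5,0],[0.3,175,-120,5,0],[0.3,200,-122,5,0],[0.3,200,-122,5,0],[0.3,200,-122,5,0]]])

```text
clock: 32.85
eef_pos: [590.2, -222.6, 158.4]
eef_rot: [-3.141, 0.001, 0.007]
wrist_force: [-0.7, 0.2, -0.4]
finger_gap: 41.6
```

Run:
```python
from h import *
go(592,-224.5,76.5,0)
```

```text
at [ 590.2 -222.6  158.4] 0.42 -> d [np.float64(1.7), np.float64(1.9), np.float64(81.9), np.float64(0.42)]
```

send_rows(series=[[[0.3,1,1.5,35,0],[0.3,1,1.5,65,0],[0.3,1,1.5,78,0],[0.3,1,1.5,82,0],[0.3,1,1.5,82,0],[0.6,1,1.5,82,0],[0.6,1,1.5,82,0],[0.6,1,1.5,65,0],[0.6,1,1.5,30,0],[0.6,1,1.5,-30,0]]])

```text
clock: 33.85
eef_pos: [590.8, -223.9, 179.4]
eef_rot: [-3.14, 0.003, 0.007]
wrist_force: [0.8, -0.1, -0.1]
finger_gap: 56.1
```

Run:
```python
from h import *
p=shot('wrist')
for r in pots(p,94): print(r)
go(400,80,215,45)
```

```text
(array([281., 101.]), np.int32(2067), array([ 688.3, -225.8,   94. ]))
(array([281., 162.]), np.int32(2009), array([ 639.8, -226.2,   94. ]))
(array([280., 220.]), np.int32(1859), array([ 592.2, -226.1,   94. ]))
(array([ 19., 293.]), np.int32(81), array([495.7,  85.4,  94. ]))
at [ 593.7 -225.1  190.4] 0.41 -> d [np.float64(-191.5), np.float64(-306.5), np.float64(-24.6), np.float64(-44.59)]
```

send_rows(series=[[[0.65,-45,0,-10,0],[0.65,-90,0,-20,0],[0.65,-135,-20,-25,-8],[0.65,-165,-55,-25,-16],[0.65,-190,-95,-25,-24],[0.65,-190,-140,-25,-32],[0.65,-190,-185,-25,-40],[0.65,-190,-230,-25,-44.6],[0.65,-190,-270,-25,-44.6],[0.65,-190,-305,-25,-44.6]]])

```text
clock: 34.9
eef_pos: [399.4, 81.3, 205.4]
eef_rot: [3.14, -0.002, 0.786]
wrist_force: [0.4, -0.7, 0.1]
finger_gap: 60.9
```

Run:
```python
from h import *
p=shot('wrist')
for r in pots(p,34): print(r)
q=[r[2] for r in pots(p,34) if r[2][1]>50]
if q: go(q[0][0],q[0][1],15,45)
cv2.imwrite('pics/w13.png',p['img'][:,:,::-1])
```

```text
(array([255., 121.]), np.int32(1044), array([441.4, 154.9,  34. ]))
(array([545., 270.]), np.int32(519), array([ 617.4, -293.6,   34. ]))
at [399.3  84.4 205.4] 45.12 -> d [np.float64(79.6), np.float64(-19.9), np.float64(190.4), np.float64(0.12)]
```

View pics/w13.png

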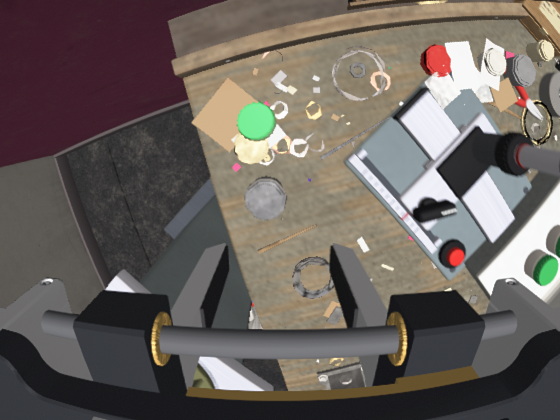

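The pot is at (256,121), with the cream jar just below it, so the jaws at 45° straddle the pot and miss the jar. The arm was still settling, so I'll measure again while it is still.

Run:
```python
from h import *
for i in range(2):
  p=shot('wrist'); r=pots(p,34)[0]; print(r)
go(r[2][0],r[2][1],15,45)
```

```text
(array([259., 123.]), np.int32(1108), array([441.5, 153.8,  34. ]))
(array([257., 122.]), np.int32(1110), array([441.5, 153.6,  34. ]))
at [399.6  80.7 205.1] 45.19 -> d [np.float64(81.3), np.float64(-21.6), np.float64(190.1), np.float64(0.19)]
```

send_rows(series=[[[0.65,20,-8,35,0],[0.65,40,-16,70,0],[0.65,55,-21,95,0],[0.65,55,-21,95,0],[0.65,55,-21,95,0],[0.65,55,-21,95,0]]])

```text
clock: 35.65
eef_pos: [424.2, 132.3, 111.0]
eef_rot: [3.14, -0.002, 0.784]
wrist_force: [-0.1, 0.2, -0.0]
finger_gap: 61.1
```

Run:
```python
from h import *
for i in range(2):
  p=shot('wrist'); r=pots(p,34)[0]; print(r)
go(r[2][0],r[2][1],15,45)
```

```text
(array([273., 189.]), np.int32(2076), array([442.3, 154.5,  34. ]))
(array([273., 189.]), np.int32(2074), array([442.3, 154.5,  34. ]))
at [424.1 132.5 110.8] 44.95 -> d [np.float64(28.4), np.float64(-2.7), np.float64(95.8), np.float64(-0.05)]
```

send_rows(series=[[[0.65,28,-2.7,30,0],[0.65,28,-2.7,65,0],[0.65,28,-2.7,90,0],[0.65,28,-2.7,96,0],[0.65,28,-2.7,96,0],[0.2,28,-2.7,96,0],[0.2,28,-2.7,96,0],[0.2,28,-2.7,96,0],[0.2,28,-2.7,96,0],[0.2,28,-2.7,96,0]]])

```text
clock: 36.75
eef_pos: [442.1, 154.9, 14.5]
eef_rot: [3.141, -0.001, 0.785]
wrist_force: [-1.6, -0.9, 9.0]
finger_gap: 41.8
```

send_rows(series=[[[0.3,0,0,0,0],[0.3,0,0,-20,0],[0.3,0,0,-60,0],[0.3,0,0,-110,0],[0.3,0,0,-150,0],[0.3,0,0,-170,0],[0.3,0,0,-170,0]]])

```text
clock: 37.45
eef_pos: [442.5, 155.2, 186.6]
eef_rot: [3.139, -0.005, 0.786]
wrist_force: [-0.2, -0.7, -1.8]
finger_gap: 41.3
```

Run:
```python
from h import *
go(400,-224.5,180,0)
```

```text
at [442.5 155.2 186.6] 45.01 -> d [np.float64(-298.6), np.float64(238.4), np.float64(6.6), np.float64(45.01)]
```

send_rows(series=[[[0.3,-35,20,0,5],[0.3,-70,45,0,10],[0.3,-105,75,0,15],[0.3,-140,105,0,20],[0.3,-175,135,0,26],[0.3,-210,165,0,32],[0.3,-245,192,0,38],[0.3,-275,218,0,45],[0.3,-298,238,0,45],[0.3,-298,238,0,45]]])

```text
clock: 38.45
eef_pos: [398.1, -226.6, 182.1]
eef_rot: [-3.141, 0.002, -0.003]
wrist_force: [-0.5, -0.6, 0.1]
finger_gap: 41.2
```

Run:
```python
from h import *
go(544,-224.5,165,0)
```

```text
at [ 398.1 -226.6  182.1] -0.2 -> d [np.float64(145.8), np.float64(-2.6), np.float64(17.1), np.float64(-0.2)]
```

send_rows(series=[[[0.3,40,-2,10,0],[0.3,80,-2,17,0],[0.3,120,-2,17,0],[0.3,143,-2,17,0],[0.3,143,-2,17,0],[0.3,143,-2,17,0],[0.3,143,-2,17,0]]])

```text
clock: 39.15
eef_pos: [541.2, -221.8, 166.1]
eef_rot: [-3.141, 0.001, 0.0]
wrist_force: [-0.0, -0.8, -1.9]
finger_gap: 41.3
```

Run:
```python
from h import *
go(543.5,-224.5,75.5,0)
```

```text
at [ 541.2 -221.8  166.1] 0.0 -> d [np.float64(2.3), np.float64(2.7), np.float64(90.6), np.float64(0.0)]
```

send_rows(series=[[[0.3,1.5,2.5,35,0],[0.3,1.5,2.5,70,0],[0.3,1.5,2.5,87,0],[0.3,1.5,2.5,90.5,0],[0.3,1.5,2.5,90.5,0],[0.6,1.5,2.5,90.5,0],[0.6,1.5,2.5,90.5,0],[0.6,1.5,2.5,75,0],[0.6,1.5,2.5,40,0],[0.6,1.5,2.5,-10,0]]])

```text
clock: 40.15
eef_pos: [542.6, -224.3, 176.3]
eef_rot: [-3.14, 0.003, -0.0]
wrist_force: [0.7, -0.6, 1.5]
finger_gap: 56.6
```

send_rows(series=[[[0.3,0,-10,-50,0],[0,0,-20,-90,0],[0,-15,-25,-110,0],[0,-15,-25,-110,0],[0,-15,-25,-110,0],[0,-15,-25,-110,0]]])

```text
clock: 40.75
eef_pos: [528.5, -199.8, 284.8]
eef_rot: [-3.141, 0.002, -0.0]
wrist_force: [0.8, 0.2, 0.3]
finger_gap: 11.8
```

Run:
```python
from h import *
p=shot('wrist')
for r in pots(p,94): print(r)
for d in manip.silhouettes('release_top',p)[:2]: print(d['conf'],d['rect'])
im=p['img'].astype(int); m=((im[:,:,0]>150)&(im[:,:,1]<60)&(im[:,:,2]<60)).astype(np.uint8)
n,l,st,ce=cv2.connectedComponentsWithStats(m)
for i in range(1,n):
  if st[i,4]>60: print(st[i],ce[i],atz(p,*ce[i],33))
go(507.5,-140.5,60,0)
E2=[rig((x,y,60)) for x,y in ((-76,-48),(134,-48),(-76,-163),(134,-163))]; print([proj(p,c).round() for c in E2])
cv2.imwrite('pics/w14.png',cv2.resize(p['img'][:,:,::-1],None,fx=1.4,fy=1.4,interpolation=cv2.INTER_CUBIC))
```

```text
(array([301.,  53.]), np.int32(1008), array([ 687.1, -225.5,   94. ]))
(array([302.,  95.]), np.int32(1005), array([ 639.3, -226. ,   94. ]))
(array([301., 138.]), np.int32(986), array([ 591.4, -226. ,   94. ]))
(array([301., 180.]), np.int32(974), array([ 544.1, -225.6,   94. ]))
0.73 [224.4, 187.5, 21.8, 17.9]
[226 190  17  17  97] [233.50515464 199.67010309] [ 505.97947091 -139.93225489   33.        ]
at [ 528.5 -199.8  284.9] -0.01 -> d [np.float64(-21.0), np.float64(-59.3), np.float64(224.9), np.float64(-0.01)]
[array([252., 200.]), array([250.,  32.]), array([343., 199.]), array([344.,  33.])]
```

View pics/w14.png

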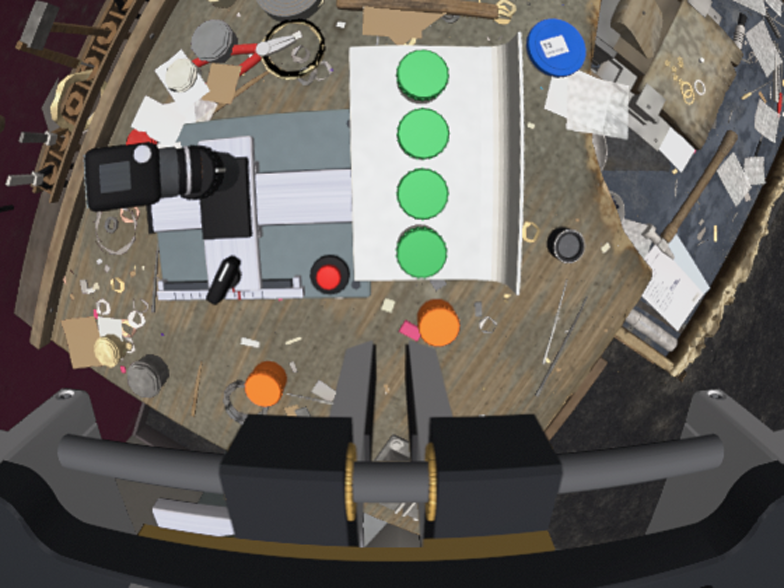

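All four pots stand in a row on the stage at x≈422, the camera faces the stage and the carriage is on the mark. Now the button at (328,275).

send_rows(series=[[[0,-11,-30,20,0],[0,-21,-59.5,60,0],[0,-21,-59.5,105,0],[0,-21,-59.5,150,0],[0,-21,-59.5,195,0],[0,-21,-59.5,225,0],[0,-21,-59.5,235,0],[0,-21,-59.5,235,0]]])

```text
clock: 41.65
eef_pos: [507.1, -140.1, 50.4]
eef_rot: [-3.141, 0.002, -0.0]
wrist_force: [-0.4, 0.3, 1.8]
finger_gap: 0.6
```

send_rows(series=[[[0,0,0,3,0],[0,0,0,6,0],[0,0,0,9,0],[0,0,0,11,0],[0,0,0,12.5,0],[0,0,0,12.5,0]]])

```text
clock: 42.25
eef_pos: [507.8, -140.3, 39.2]
eef_rot: [3.141, -0.001, -0.0]
wrist_force: [1.0, -0.3, 1.8]
finger_gap: 0.2
```

send_rows(series=[[[0,0,0,1,0],[0,0,0,2,0],[0,0,0,3,0],[0,0,0,3,0]]])

```text
clock: 42.65
eef_pos: [507.8, -140.2, 36.3]
eef_rot: [3.141, -0.001, 0.0]
wrist_force: [-0.3, -0.4, 6.1]
finger_gap: 0.7
```

send_rows(series=[[[0,0,0,1,0],[0,0,0,1.5,0],[0,0,0,1.5,0]]])

```text
clock: 42.95
eef_pos: [508.0, -140.3, 35.9]
eef_rot: [3.141, -0.001, 0.0]
wrist_force: [-6.6, 2.0, 21.7]
finger_gap: 0.3
```

The button has bottomed out (21.7 N, stalled at tip z≈28). I'll lift off and do a last check.

send_rows(series=[[[0,0,0,0,0],[0,0,0,-15,0],[0,0,0,-60,0],[0,0,0,-110,0],[0,-30,0,-160,0],[0,-60,0,-200,0],[0,-100,0,-230,0],[0,-100,0,-240,0],[0,-100,0,-240,0],[0,-100,0,-240,0]]])

```text
clock: 43.95
eef_pos: [407.7, -140.1, 273.6]
eef_rot: [-3.141, 0.001, -0.0]
wrist_force: [-0.3, -0.4, -0.9]
finger_gap: 0.3
```

Run:
```python
from h import *
b=shot('side'); p=shot('wrist'); print([r[2] for r in pots(p,94)])
im=b['img']
for v in range(193,203): print(v,[tuple(int(x) for x in im[v,u]) for u in (287,290,293)])
A=cv2.resize(im[130:290,210:400,::-1],None,fx=3.6,fy=3.6,interpolation=cv2.INTER_CUBIC)
cv2.imwrite('pics/s15.png',A)
```

```text
[array([ 625. , -224.9,   94. ]), array([ 589.9, -224.7,   94. ]), array([ 542.3, -224.4,   94. ])]
193 [(123, 119, 120), (132, 128, 130), (132, 127, 130)]
194 [(121, 118, 119), (135, 131, 130), (131, 119, 122)]
195 [(129, 117, 117), (135, 129, 132), (124, 105, 109)]
196 [(120, 96, 97), (124, 105, 106), (117, 82, 84)]
197 [(110, 63, 65), (122, 79, 78), (104, 55, 57)]
198 [(95, 45, 47), (108, 56, 53), (86, 48, 48)]
199 [(76, 49, 50), (94, 57, 56), (67, 51, 51)]
200 [(55, 47, 46), (66, 49, 47), (43, 38, 38)]
201 [(34, 32, 33), (42, 38, 39), (28, 29, 30)]
202 [(26, 26, 26), (39, 41, 40), (26, 28, 26)]
```

```bash
python3 -c "
from h import *
b=shot('side')
print([(np.round(d['rect']).tolist(),round(d['conf'],2)) for d in manip.find_in('pot_1',b)])
print(manip.sign_off())"
```

```text
[([216.0, 293.0, 20.0, 27.0], 0.95), ([281.0, 255.0, 27.0, 29.0], 0.91), ([179.0, 240.0, 23.0, 19.0], 0.74), ([331.0, 246.0, 24.0, 31.0], 0.64)]
the job is handed in; nothing more can be done
None
```

The job is done in the order asked and handed in at about 44 s of the 210 s allowed. No verdict was reported.

- **Carriage:** I loosened the knob, slid the carriage to the mark and tightened the knob again. The pointer and the mark line up within about 0.3 mm, and the knob is back at its starting angle.
- **Camera post:** I found the top stop, came back to about 0.052 m, and twisted the camera back to its locked stop. It faces the stage. The side camera shows the red ring just clear of the collar, and it looked the same after the button press. That view is coarse, about 2 mm per pixel.
- **Pots:** all four green-lidded pots stand upright in a row on the stage, about 48 mm apart. I confirmed this from above just before pressing the button.
- **Release button:** pressed to its bottom, where the arm stalled at about 22 N.
- **Left alone:** I did not touch the loupe, brush, pliers or the look-alikes.

**What the last checks missed:** after the press I could not view another picture because I had reached the 16-picture limit. The last wrist frame took in only three of the four pots, one of them cut by the picture's edge. The final side-camera search found two things at the stage and two others matching the orange look-alikes. Nothing moved near the stage after the full overhead check.

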